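# Open the thinner tin's child-resistant cap and fit its pouring spout

## Task

Get the blue thinner tin ready for pouring: push its white child-resistant cap down hard while turning it anticlockwise, lift it off and lay it in the steel tray, then put the red pouring spout on the neck and push it down while turning it clockwise until it locks. Keep the tin standing, and leave the plane, the chisel and the square where they are.

Things in the scene. Friction and masses are not known exactly. Their poses are not given: they have to be found in the camera images.
- tin: Blue 1 litre thinner tin, loose on the bench: a box 110 (its x) x 64 x 150 mm high with plain yellow labels, 0.6 to 1 kg, a wire handle folded flat on top (4.5 mm high). Origin under its centre; x runs along its length from handle to neck, z up.
- neck (a point): The neck's axis at the height of the tin's flat top, 150 mm above the bench, 28 mm from the tin's centre along its +x; axes as the tin's. The steel neck is 28 mm thick, tapered at the top, and ends 24.5 mm above this point. Its two outer lugs, on the tin's +x and -x sides, reach 20 mm from the axis. Cap and spout hook under them, both the same way.
- seal (a joint): Springy black seal collar at the neck's foot that pushes cap or spout up; metres, positive down. 0: cap or spout at locked height (spring 9 N). 0.003: 15 N, the catch is free. 0.0065: 22 N, solid. -0.0045: nothing on it. It rises slowly (damped).
- cap_center (a point): White ribbed cap, 49 mm across, 29 mm high, 35 g, a red bar on top along its own x (its two inner lugs). Origin at its centre, half-way up. Starts locked: x along the tin's x, underside 8 mm above the tin's top. Held 3 mm or more below that it turns anticlockwise (seen from above), else only 4 degrees; clockwise is stopped. Turned 51 to 129 degrees, it lifts straight off.
- spout_center (a point): Red pouring spout standing on the bench on its ribbed collar (49 mm across, 29 mm high); above it a cone narrowing from 34 to 17 mm; 62 mm high in all, 60 g. Origin on its axis, 31 mm above its underside. Two white marks on the collar lie along its own x, over its two inner lugs.
- spout_base (a point): Centre of the spout's underside, axes as the spout's. To fit: set it on the neck with its x 51 to 129 degrees (best 80) anticlockwise from the tin's x, either way round; push it to 3 to 6.5 mm below the locked height; turn it clockwise till its x lies along the tin's x (a stop comes 4 degrees farther); let it rise: locked, this point is 8 mm above the tin's top.
- tray: Shallow steel tray, 150 mm (its x) by 200 mm (its y), rim 14 mm high, walls and floor 3 mm thick, fixed on the bench. Origin under its centre at bench height.
- plane_center (a point): Wooden hand plane, 66 x 240 mm (its y) x 34 mm, iron up to 70 mm high; loose. Origin at its centre. To be left alone.
- chisel_center (a point): Bench chisel lying flat, 252 mm along its x, handle 24 mm thick towards -x, steel blade towards +x; loose. Origin where handle and ferrule meet, near its middle, 10 mm up. To be left alone.
- square_center (a point): Try square: blue stock 22 x 120 x 16 mm along its y and a 150 mm steel blade towards its -x; loose. Origin at the centre of the stock. To be left alone.
Things that resemble listed ones, but are neither listed nor needed, are in the scene too. What is meant by the part that bears spout_center is not pink, and is the larger of those in its own colour.

How it is judged (in metres and radians):
On the way, in this order (a step that is already met when the one before it is completed fails the run):
1. the cap is held down on the neck and turned out of its catch (horizontal distance between cap_center and neck below 0.005 m and z of cap_center in the frame of neck below 0.021 m and angle between the x axis of cap_center and the x axis of neck, either way round above 0.3 rad), for 0.05 s.
2. the cap lies in the tray, let go (x of cap_center in the frame of tray between -0.06 and 0.06 m and y of cap_center in the frame of tray between -0.085 and 0.085 m and height (world z) of cap_center below 0.026 m and contact force between the fingers and cap below 0.2 N and linear speed of cap below 0.03 m/s), for 0.2 s.
3. the spout is pushed down over the neck (horizontal distance between spout_center and neck below 0.005 m and z of spout_center in the frame of neck below 0.0375 m), for 0.05 s.
At the end, for the whole second after the job is handed in: The cap lies at rest in the tray, its centre under 26 mm above the bench. The spout is locked on the neck: within 4 mm of its axis, underside 8 mm (+2, -1.5) above the tin's top, its x within 0.2 rad of the tin's x either way round. The tin stands upright on the bench, at rest (x of cap_center in the frame of tray between -0.06 and 0.06 m and y of cap_center in the frame of tray between -0.085 and 0.085 m and height (world z) of cap_center below 0.026 m and linear speed of each of cap, tin below 0.03 m/s and horizontal distance between spout_center and neck below 0.004 m and z of spout_center in the frame of neck between 0.0365 and 0.041 m and angle between the x axis of spout_center and the x axis of neck, either way round below 0.2 rad and angle between neck's own z axis and vertical below 0.05 rad and height (world z) of neck below 0.155 m); the robot touches nothing.
It fails at once if the tin is tipped by more than 17 degrees (angle between neck's own z axis and vertical above 0.3 rad).
It fails at once if the cap is dropped from more than about 40 mm instead of being laid down (contact force between anything else and cap below 0.01 N and linear speed of cap above 0.9 m/s).
It fails at once if the plane is moved by more than 30 mm (distance of plane_center from where it was at the start of the episode above 0.03 m).
It fails at once if the chisel is moved by more than 30 mm (distance of chisel_center from where it was at the start of the episode above 0.03 m).
It fails at once if the square is moved by more than 30 mm (distance of square_center from where it was at the start of the episode above 0.03 m).
It also fails if it takes over 72 s, if anything falls off the work surface, if the arm or the gripper's body presses on something with over 40 N, if the wrist force passes 120 N, or if a joint passes its speed limit or range.

## Robot

A 6-joint arm with a two-finger parallel gripper is mounted at the origin on the work surface. World frame = base frame: x ahead of the robot, y to its left, z up, the work surface at z = 0. Lengths are in m, angles in degrees, forces in N, time in s.
With the tool pointing down it reaches from about 0.35 to 0.875 m from the base axis. Payload 4.2 kg.
Tool frame: the origin (TCP) lies between the finger pads; the fingertips stand 8 mm ahead of it and the grasp point (between the pads) lies 11 mm behind it; x points along the fingers, y is the direction in which the jaws open and shut, and the axes are right-handed (so a half turn about x gives the same grasp; the last joint's range is limited). The gripper opens to 87 mm and grips with 3 to 60 N. Pads are 19 mm wide; open, the fingers measure 117 mm over their backs; the gripper's body (75 mm by 190 mm) begins 51 mm behind the grasp point.
Start: joints at [86.895, 22.042, 0.453, 0, -68.411, -14.817], TCP at [0.192, 0.595, 0.231] pointing down, gripper open.
Joint ranges: [-179.83, 179.83], [-69.29, 118.12], [-61.27, 80.66], [-181.25, 117.63], [-171.15, -9.14], [-177.46, 177.46]. Speed limits (degrees/s): [159.86, 159.86, 180, 180, 180, 180].

## Interface

Orientations are given as a 3x3 rotation matrix whose columns are the frame's x, y, z axes.
In Python, from station import r gives the robot as it stands. The module is installed in compiled form; this text tells all that it offers.
- The arm moves only by the tool move_arm, never from a script. Its argument "increments" is one flat list of numbers, 7 for each row, row after row: the turn, a rotation vector about the tool's x, y, z in degrees, then the shift along the tool's x, y, z in m, then the finger opening in m, from 0 to 0.087. A call has 1 to 12 rows; each row is the pose to reach, as a shift and turn from the pose commanded when the call began, along the tool's axes at that moment; what a row does not reach only later rows make up. A row lasts 1/12 s, in which the tool goes at most 41.7 mm and 7.16 degrees, less where a joint would pass 70% of its speed; a pose out of reach is approached as far as the arm can. A call with a gripper value outside its range is refused whole. The fingers move at their own pace and stop on an object; the grip force is fixed at half the most. Time passes only in rows, so rows that repeat a pose let the fingers close. It gives the time, the measured TCP pose, the force and the opening at its end, in the units of the state.
- r.sense(): the state, without advancing time (a new reading comes with each control period).
- r.capture(name): name is "side" or "top" or "wrist"; returns the picture (420x560x3 uint8, red, green, blue); there is no depth.
- r.calibration(name): a dict with "fx", "fy", "cx", "cy" (pixels), "rvec" (rotation vector, rad) and "tvec" (3), from world to camera coordinates, as OpenCV has them; the wrist camera has in their place "tool_from_camera" (4x4, takes a point from camera to tool coordinates, whose origin is the TCP and whose axes are the tool frame's). Camera axes: x right, y down, z forward; pixel columns grow to the right and rows downward; lengths in m; the calibration is good to about 2 mm. The wrist camera is an equidistant fisheye: a pixel r from the principal point sees the ray r / f radians off the axis. A picture is of the moment at which its call begins: read the wrist's pose just before it. calibration takes no time and is no camera call.
- r.finish_job(): hands the job in, once; it reports no verdict.
The state is a dict: "time_s": time; "joints": joint angles; "joint_velocities": joint speeds; "effort": joint torques, N m; "tcp_pos": TCP position; "ee_rot": TCP orientation; "wrist_force": force on the tool from outside, world axes, zero at the start; "moment": the same for the moment, N m; "gripper_width": opening from 0.0 (shut) to 1.0 (fully open).
Only numpy, scipy, OpenCV 4.12 (cv2) and the standard library are available. Lean on these libraries where they do the work, as an engineer would, in place of code of your own. Each camera call takes 0.05 s, during which the arm holds its last target.

## Working session

There is one attempt and no reset: what is moved stays moved. The work goes in short steps, Python scripts to look and compute and a tool call to move; the robot and the scene stay as the last step left them, time stands still between calls to the robot, and variables do not carry over. Pictures are saved under pics/ and viewed, and the job is handed in when it is done.

Besides the shell and the picture viewer there is one more tool, called after ">>>" as name(argument=value, ...) on one line, values as JSON. move_arm: Moves the arm, as the interface text tells. Its arguments: {"type":"object","properties":{"increments":{"type":"array","items":{"type":"number"}}},"required":["increments"]}

```bash
mkdir -p pics; python3 - <<'E'
from station import r
import cv2
s=r.sense();print(s)
for n in("side","top","wrist"):
    im=r.capture(n);cv2.imwrite(f"pics/{n}0.png",im[:,:,::-1]);print(n,r.calibration(n))
E
```

```text
{'time_s': 0.0, 'joints': array([ 8.68951584e+01,  2.20919926e+01,  3.78895802e-01, -2.81542969e-02,
       -6.84116783e+01, -1.48159660e+01]), 'joint_velocities': array([-0.04295467,  0.08498643, -0.02839843,  0.1015379 ,  0.05265162,
        0.09875697]), 'effort': array([-5.94008015e-04, -3.90669715e+01,  1.87400061e+01,  4.21977684e+00,
        1.09160817e-02, -1.97467325e-04]), 'tcp_pos': array([0.19212481, 0.5941154 , 0.22944275]), 'ee_rot': array([[-5.74195312e-04, -3.07874035e-01, -9.51426954e-01],
       [-2.14974823e-03, -9.51424532e-01,  3.07874549e-01],
       [-9.99997524e-01,  2.22210853e-03, -1.15548156e-04]]), 'wrist_force': array([0.42491444, 0.60169315, 0.38139141]), 'moment': array([ 0.04921531,  0.03423344, -0.04389695]), 'gripper_width': 0.9976429115172332}
side {'fx': 511.8770732374789, 'fy': 511.8770732374789, 'cx': 282.10557535735813, 'cy': 210.0357364073195, 'rvec': array([ 0.2277519 , -2.88315822,  1.02948259]), 'tvec': array([0.59409312, 0.12447784, 1.0333862 ])}
top {'fx': 501.8256362884578, 'fy': 501.8256362884578, 'cx': 276.448917984488, 'cy': 206.5425585538246, 'rvec': array([ 2.1668184 , -2.21430423,  0.07448156]), 'tvec': array([0.0364578 , 0.59921221, 1.27221925])}
wrist {'fx': 325.19226210127806, 'fy': 325.19226210127806, 'cx': 276.900565751321, 'cy': 211.32656756586522, 'tool_from_camera': array([[-3.34743114e-05, -2.99207571e-01,  9.54188047e-01,
        -1.55343519e-01],
       [ 9.99999448e-01, -1.01250528e-03, -2.82412834e-04,
        -5.06746012e-04],
       [ 1.05062049e-03,  9.54187510e-01,  2.99207439e-01,
        -8.21283740e-02],
       [ 0.00000000e+00,  0.00000000e+00,  0.00000000e+00,
         1.00000000e+00]])}
```

View pics/top0.png

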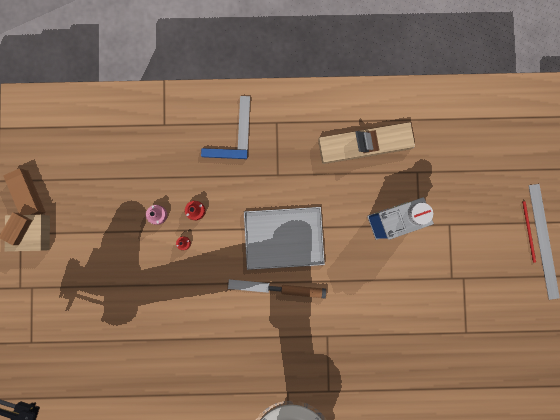

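View pics/side0.png

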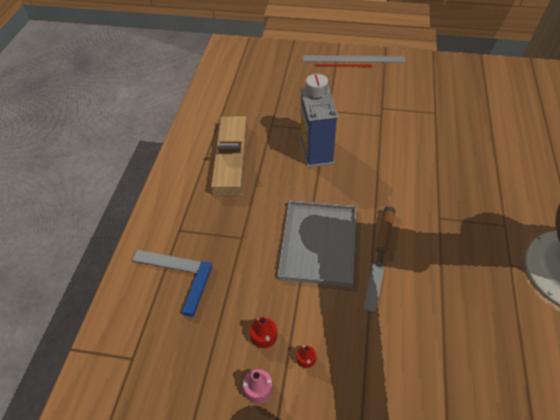

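View pics/wrist0.png

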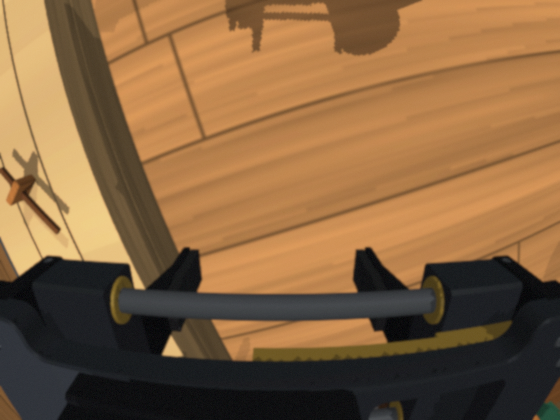

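The top view shows the tin around (402,218), its cap at (421,213), the large red spout at (195,210) and the tray at (285,238). The pink spout at (155,214) and small red spout at (183,242) are the lookalikes. I'll enlarge these areas.

```bash
cat > h.py <<'E'
import numpy as np,cv2
from station import r
def cam(n):
    c=r.calibration(n);K=np.array([[c['fx'],0,c['cx']],[0,c['fy'],c['cy']],[0,0,1.]])
    return K,cv2.Rodrigues(c['rvec'])[0],c['tvec'],c['rvec']
def onz(n,u,v,z):
    K,R,t,_=cam(n);d=R.T@np.linalg.solve(K,[u,v,1.]);o=-R.T@t
    return o+d*(z-o[2])/d[2]
def proj(n,p):
    K,R,t,_=cam(n);q=K@(R@np.asarray(p,float)+t);return q[:2]/q[2]
def wproj(p,T,Rt):
    c=r.calibration('wrist');M=c['tool_from_camera'];q=M[:3,:3].T@(Rt.T@(np.asarray(p)-T)-M[:3,3])
    rr=np.hypot(q[0],q[1]);th=np.arctan2(rr,q[2]);return np.array([c['cx']+c['fx']*th*q[0]/rr,c['cy']+c['fy']*th*q[1]/rr])
def wonz(u,v,z,T,Rt):
    c=r.calibration('wrist');M=c['tool_from_camera'];a=np.array([(u-c['cx']),(v-c['cy'])])/c['fx'];th=np.hypot(*a)
    d=np.r_[a/th*np.sin(th),np.cos(th)];d=Rt@(M[:3,:3]@d);o=Rt@M[:3,3]+T
    return o+d*(z-o[2])/d[2]
def crop(src,dst,x,y,w,h,k):
    im=cv2.imread(src)[y:y+h,x:x+w];cv2.imwrite(dst,cv2.resize(im,None,fx=k,fy=k,interpolation=cv2.INTER_CUBIC))
E
python3 - <<'E'
from h import *
crop('pics/top0.png','pics/t_tin.png',360,190,80,60,10)
crop('pics/top0.png','pics/t_sp.png',140,190,80,60,10)
crop('pics/side0.png','pics/s_tin.png',280,60,80,110,5)
crop('pics/side0.png','pics/s_sp.png',230,310,100,75,8)
for u,v,z in [(421,213,.187),(195,210,.029),(285,238,0)]: print(onz('top',u,v,z))
for u,v,z in [(317,79,.187),(263,335,.015),(318,243,0)]: print(onz('side',u,v,z))
E
```

```text
[ 0.56763361 -0.29895203  0.187     ]
[0.59487676 0.23145205 0.029     ]
[0.51863139 0.00292046 0.        ]
[ 0.57027599 -0.30559686  0.187     ]
[0.59784953 0.24044126 0.015     ]
[0.5235002  0.00782593 0.        ]
```

View pics/t_tin.png

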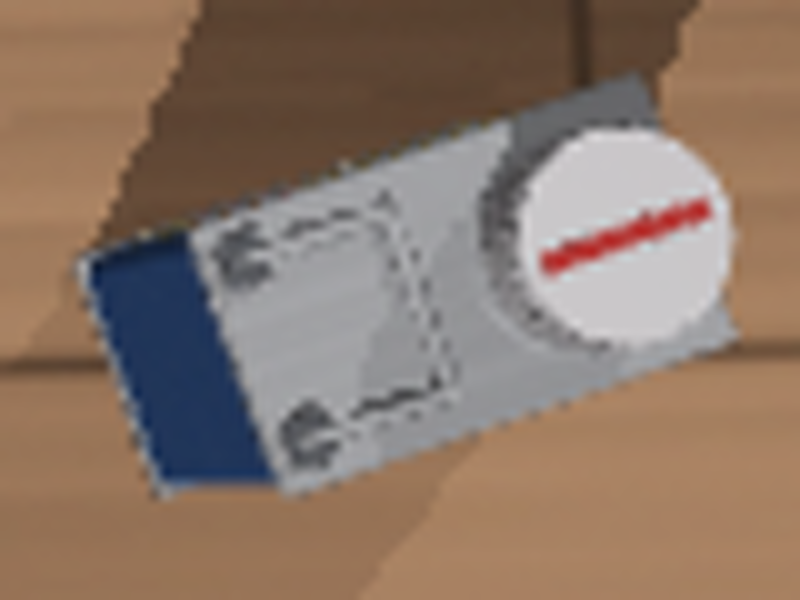

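View pics/t_sp.png

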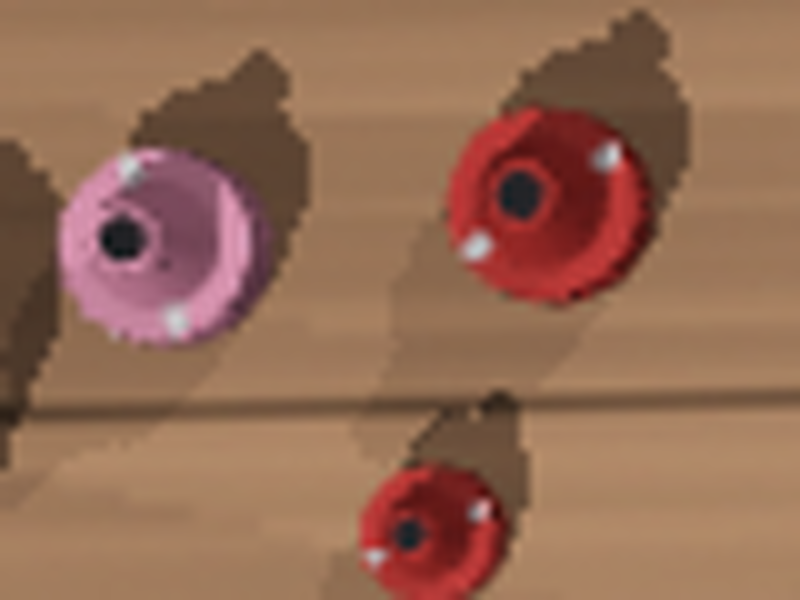

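View pics/s_tin.png

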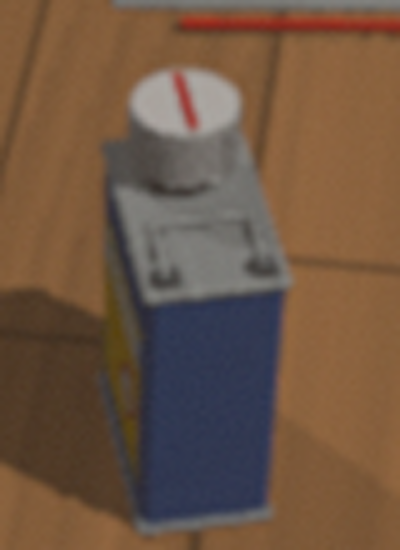

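View pics/s_sp.png

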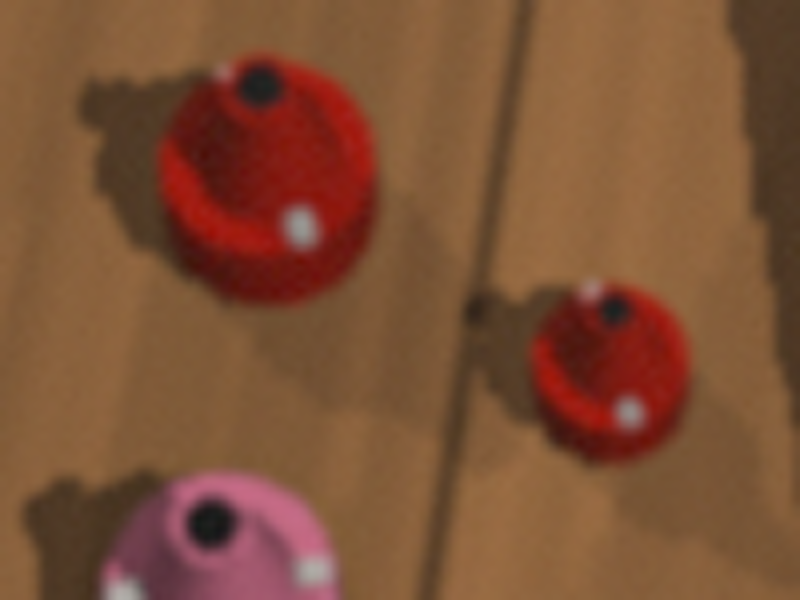

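```bash
python3 - <<'E'
from h import *
T=lambda x,y:(360+x/10-.45,190+y/10-.45)
S=lambda x,y:(280+x/5-.4,60+y/5-.4)
def tri(a,b):
    P=[]
    for n in('top','side'):
        K,R,t,_=cam(n);P.append(K@np.c_[R,t])
    X=cv2.triangulatePoints(P[0],P[1],np.array(a,float),np.array(b,float)).ravel();return X[:3]/X[3]
np.set_printoptions(precision=4,suppress=True)
print('cap tri',tri(T(628,237),S(186,104)),onz('top',*T(628,237),.187),onz('side',*S(186,104),.187))
def ang(n,a,b,z):
    p=onz(n,*a,z);q=onz(n,*b,z);return np.degrees(np.arctan2(*(q-p)[1::-1])),np.linalg.norm(q-p)
print('bar',ang('top',T(543,262),T(712,208),.187),ang('side',S(192,126),S(179,74),.187))
print('edges',ang('top',T(190,232),T(640,75),.15),ang('top',T(290,492),T(738,340),.15),ang('side',S(150,300),S(108,145),.15),ang('side',S(288,285),S(235,105),.15))
c=[onz('top',*T(*p),.15) for p in[(190,232),(640,75),(738,340),(290,492)]];print('tin',np.array(c),np.mean(c,0))
c=[onz('top',*T(*p),0) for p in[(85,260),(160,492)]];print(c, np.mean(c,0))
U=lambda x,y:(140+x/10-.45,190+y/10-.45)
V=lambda x,y:(230+x/8-.44,310+y/8-.44)
m1,m2=onz('top',*U(607,155),.029),onz('top',*U(476,246),.029)
n1,n2=onz('side',*V(222,72),.029),onz('side',*V(300,228),.029)
print('spout marks',m1,m2,(m1+m2)/2,ang('top',U(607,155),U(476,246),.029)); print(n1,n2,(n1+n2)/2,ang('side',V(222,72),V(300,228),.029))
print('tip',tri(U(521,195),V(260,85)),onz('top',*U(521,195),.062),onz('side',*V(260,85),.062))
# pink
for n in[(244,207),(322,206),(325,267),(246,269)]: print('tray',onz('top',*n,.014))
E
```

```text
cap tri [ 0.5687 -0.3022  0.1857] [ 0.567 -0.302  0.187] [ 0.5701 -0.3005  0.187 ]
bar (np.float64(-73.61283294659323), np.float64(0.03996880748507258)) (np.float64(-74.36036723229594), np.float64(0.03838529619294327))
edges (np.float64(-72.07605923801091), np.float64(0.11096708426810821)) (np.float64(-72.63861199425416), np.float64(0.10977576269452442)) (np.float64(-72.39135071785321), np.float64(0.11002318968733477)) (np.float64(-73.5079973850218), np.float64(0.12999417721406242))
tin [[ 0.572  -0.2116  0.15  ]
 [ 0.6062 -0.3172  0.15  ]
 [ 0.5443 -0.3373  0.15  ]
 [ 0.5115 -0.2326  0.15  ]] [ 0.5585 -0.2747  0.15  ]
[array([ 0.5724, -0.2152,  0.    ]), array([ 0.5116, -0.2327,  0.    ])] [ 0.542  -0.2239  0.    ]
spout marks [0.6072 0.2179 0.029 ] [0.5847 0.2516 0.029 ] [0.596  0.2347 0.029 ] (np.float64(123.80258638679904), np.float64(0.04050640359053603))
[0.6125 0.2163 0.029 ] [0.5876 0.2517 0.029 ] [0.6   0.234 0.029] (np.float64(125.16745790391974), np.float64(0.04320598175829343))
tip [0.5969 0.2347 0.0622] [0.5954 0.2345 0.062 ] [0.5984 0.2347 0.062 ]
tray [0.6008 0.1073 0.014 ]
tray [ 0.5991 -0.0943  0.014 ]
tray [ 0.4422 -0.0977  0.014 ]
tray [0.4415 0.1049 0.014 ]
```

>>> move_arm(increments=[8, 0, 0, -0.03, 0.03, -0.026, 0.075, 50, 0, 0, -0.03, 0.368, -0.317, 0.075, 50, 0, 0, -0.03, 0.368, -0.317, 0.075, 50, 0, 0, -0.03, 0.368, -0.317, 0.075, 50, 0, 0, -0.03, 0.368, -0.317, 0.075, 50, 0, 0, -0.03, 0.368, -0.317, 0.075, 50, 0, 0, -0.03, 0.368, -0.317, 0.075, 50, 0, 0, -0.03, 0.368, -0.317, 0.075, 50, 0, 0, -0.03, 0.368, -0.317, 0.075, 50, 0, 0, -0.03, 0.368, -0.317, 0.075, 50, 0, 0, -0.03, 0.368, -0.317, 0.075, 50, 0, 0, -0.03, 0.368, -0.317, 0.075])

```text
time_s: 1.15
tcp_pos: [0.3807, 0.1445, 0.2607]
ee_rot: [[0.0, -0.927, -0.376], [0.0, -0.376, 0.927], [-1.0, -0.0, 0.0]]
wrist_force: [1.7, 0.3, -0.5]
gripper_width: 0.859
```

```bash
cat >> h.py <<'E'
np.set_printoptions(precision=4,suppress=True)
def inc(target,jaw):
    """world target tcp, jaw angle (tool y world, deg, tool down) -> rotvec deg, shift in tool axes from measured pose"""
    from scipy.spatial.transform import Rotation as Ro
    s=r.sense();R=s['ee_rot'];a=np.radians(jaw)
    y=np.array([np.cos(a),np.sin(a),0]);x=np.array([0,0,-1.]);Rt=np.c_[x,y,np.cross(x,y)]
    print('t',round(s['time_s'],2),'tcp',s['tcp_pos'],'j',np.round(s['joints'],1),'jaw',np.degrees(np.arctan2(R[1,1],R[0,1])).round(2),'F',s['wrist_force'],'M',s['moment'],'w',s['gripper_width']*87)
    print('rot',Ro.from_matrix(R.T@Rt).as_rotvec(degrees=True),'shift',R.T@(np.array(target)-s['tcp_pos']))
E
python3 -c "
from h import *
inc([.568,-.3015,.25],152)"
```

```text
t 1.15 tcp [0.3807 0.1445 0.2607] j [ 43.9  -1.3 -24.5  -0.  -66.8 -21.8] jaw -157.93 F [ 1.6674  0.3032 -0.4793] M [ 0.0857 -0.1202  0.0005] w 74.76359780388515
rot [50.074   0.0181  0.0134] shift [ 0.0106 -0.006  -0.4838]
```

>>> move_arm(increments=[50, 0, 0, 0.01, -0.006, -0.484, 0.075, 50, 0, 0, 0.01, -0.006, -0.484, 0.075, 50, 0, 0, 0.01, -0.006, -0.484, 0.075, 50, 0, 0, 0.01, -0.006, -0.484, 0.075, 50, 0, 0, 0.01, -0.006, -0.484, 0.075, 50, 0, 0, 0.01, -0.006, -0.484, 0.075, 50, 0, 0, 0.01, -0.006, -0.484, 0.075, 50, 0, 0, 0.01, -0.006, -0.484, 0.075, 50, 0, 0, 0.01, -0.006, -0.484, 0.075, 50, 0, 0, 0.01, -0.006, -0.484, 0.075, 50, 0, 0, 0.01, -0.006, -0.484, 0.075, 50, 0, 0, 0.01, -0.006, -0.484, 0.075])

```text
time_s: 2.15
tcp_pos: [0.5687, -0.3028, 0.2492]
ee_rot: [[-0.001, -0.882, 0.47], [-0.0, 0.47, 0.882], [-1.0, 0.001, -0.001]]
wrist_force: [0.5, 0.1, 0.7]
gripper_width: 0.864
```

>>> move_arm(increments=[0, 0, 0, 0, 0, 0, 0.075, 0, 0, 0, 0, 0, 0, 0.075])

```text
time_s: 2.32
tcp_pos: [0.5678, -0.3004, 0.2488]
ee_rot: [[-0.003, -0.882, 0.471], [0.001, 0.471, 0.882], [-1.0, 0.003, -0.0]]
wrist_force: [1.3, 0.5, -0.1]
gripper_width: 0.864
```

```bash
python3 - <<'E'
from h import *
inc([.568,-.3015,.17],152)
s=r.sense();T,R=s['tcp_pos'],s['ee_rot']
im=r.capture('wrist')[:,:,::-1].copy();cv2.imwrite('pics/w1.png',im)
im=cv2.resize(im,None,fx=1.4,fy=1.4)
for x,y in [(.568,-.3015)]:
    p=wproj([x,y,.187],T,R);print(p);cv2.circle(im,tuple(int(q*1.4) for q in p),3,(0,255,0),-1)
cv2.imwrite('pics/w1a.png',im)
E
```

```text
t 2.32 tcp [ 0.5678 -0.3004  0.2488] j [-13.5  23.2   4.9  -0.  -71.9 -14.6] jaw 151.93 F [ 1.3126  0.5454 -0.0735] M [ 0.1448 -0.0884  0.0013] w 75.1998655318065
rot [-0.0723 -0.0154 -0.1554] shift [ 0.0788 -0.0009 -0.0008]
[275.1174 229.0401]
```

View pics/w1a.png

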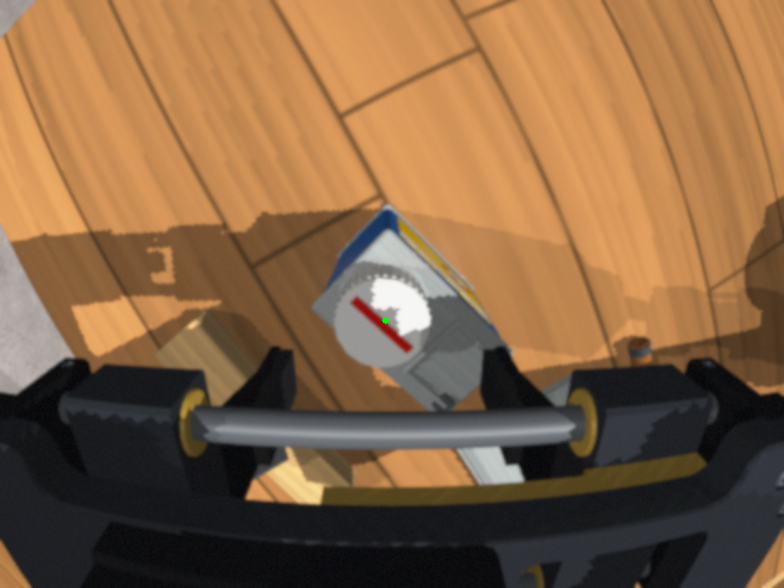

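The wrist view shows the cap, with the middle of its bar at (382,324) of the 1.4x picture. My estimate lands about 3 px away.

```bash
python3 - <<'E'
from h import *
s=r.sense();T,R=s['tcp_pos'],s['ee_rot']
f=lambda x,y:wonz(x/1.4-.14,y/1.4-.14,.187,T,R)
a,b=f(353,298),f(411,351)
print(f(382,324),f(333,321),f(431,320),a,b,np.degrees(np.arctan2(*(a-b)[1::-1])))
E
```

```text
[ 0.5704 -0.2995  0.187 ] [ 0.5918 -0.3128  0.187 ] [ 0.5472 -0.2896  0.187 ] [ 0.5766 -0.3187  0.187 ] [ 0.5642 -0.279   0.187 ] -72.57039775798143
```

>>> move_arm(increments=[0, 0, 0, 0.03, -0.0015, 0.0, 0.075, 0, 0, 0, 0.06, -0.0015, 0.0, 0.075, 0, 0, 0, 0.08, -0.0015, 0.0, 0.075, 0, 0, 0, 0.08, -0.0015, 0.0, 0.075, 0, 0, 0, 0.08, -0.0015, 0.0, 0.06, 0, 0, 0, 0.08, -0.0015, 0.0, 0.04, 0, 0, 0, 0.08, -0.0015, 0.0, 0.04, 0, 0, 0, 0.08, -0.0015, 0.0, 0.03, 0, 0, 0, 0.08, -0.0015, 0.0, 0.03, 0, 0, 0, 0.08, -0.0015, 0.0, 0.03])

```text
time_s: 3.2
tcp_pos: [0.5708, -0.3006, 0.1721]
ee_rot: [[0.004, -0.884, 0.468], [-0.002, 0.468, 0.884], [-1.0, -0.004, 0.0]]
wrist_force: [1.3, -0.5, 2.3]
gripper_width: 0.558
```

>>> move_arm(increments=[0, 0, 0, 0, 0, 0, 0.03, 0, 0, 0, 0, 0, 0, 0.03])

```text
time_s: 3.37
tcp_pos: [0.5708, -0.3006, 0.1721]
ee_rot: [[0.004, -0.884, 0.468], [-0.002, 0.468, 0.884], [-1.0, -0.004, 0.0]]
wrist_force: [2.4, -1.6, 4.6]
gripper_width: 0.56
```

```bash
python3 - <<'E'
from h import *
inc([.568,-.3015,.17],152)
s=r.sense();T,R=s['tcp_pos'],s['ee_rot']
im=r.capture('wrist')[:,:,::-1].copy();cv2.imwrite('pics/w2.png',cv2.resize(im,None,fx=1.4,fy=1.4))
im=r.capture('side')[:,:,::-1].copy();cv2.imwrite('pics/s2.png',cv2.resize(im[30:190,230:430],None,fx=3,fy=3))
E
```

```text
t 3.37 tcp [ 0.5708 -0.3006  0.1721] j [-13.4  26.3  -1.5   0.  -62.  -14.5] jaw 152.1 F [ 2.3749 -1.637   4.5828] M [-0.0977 -0.6978 -0.0406] w 48.69174414185488
rot [0.0954 0.0157 0.2363] shift [ 0.0021  0.002  -0.0021]
```

View pics/w2.png

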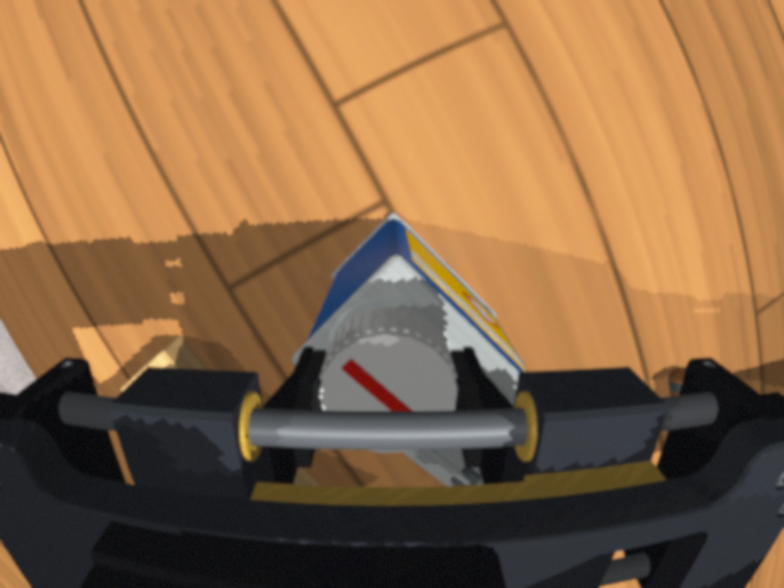

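View pics/s2.png

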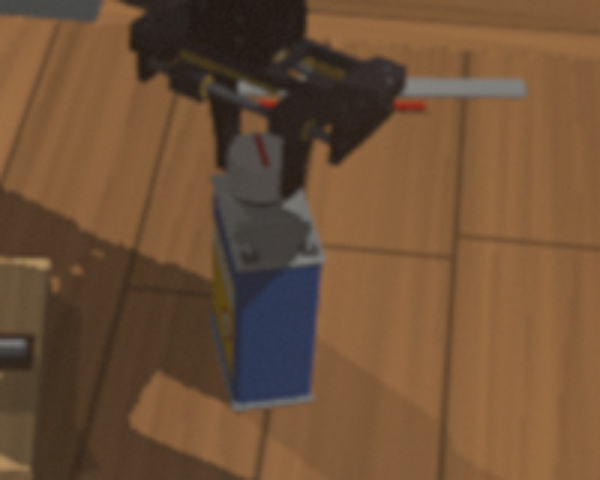

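The gripper reads 48.7 mm, so it holds the 49 mm cap, and both pictures show the tin upright. Next I press down.

>>> move_arm(increments=[0, 0, 0, 0.001, 0, 0, 0.03, 0, 0, 0, 0.002, 0, 0, 0.03, 0, 0, 0, 0.003, 0, 0, 0.03, 0, 0, 0, 0.004, 0, 0, 0.03, 0, 0, 0, 0.005, 0, 0, 0.03, 0, 0, 0, 0.005, 0, 0, 0.03])

```text
time_s: 3.97
tcp_pos: [0.571, -0.3005, 0.1693]
ee_rot: [[0.005, -0.884, 0.467], [-0.003, 0.467, 0.884], [-1.0, -0.006, -0.0]]
wrist_force: [-0.5, 1.9, 13.9]
gripper_width: 0.554
```

```bash
python3 - <<'E'
from h import *
inc([.568,-.3015,.17],152)
E
```

```text
t 3.97 tcp [ 0.571  -0.3005  0.1693] j [-13.4  26.4  -1.7   0.1 -61.6 -14.5] jaw 152.15 F [-0.4782  1.8717 13.8927] M [ 0.7899 -0.0115 -0.0245] w 48.15796564164733
rot [ 0.1474 -0.0081  0.3189] shift [-0.0007  0.0022 -0.0023]
```

>>> move_arm(increments=[0, 0, 0, 0.001, 0, 0, 0.03, 0, 0, 0, 0.002, 0, 0, 0.03, 0, 0, 0, 0.003, 0, 0, 0.03, 0, 0, 0, 0.003, 0, 0, 0.03])

```text
time_s: 4.3
tcp_pos: [0.5711, -0.3006, 0.1674]
ee_rot: [[0.005, -0.884, 0.467], [-0.003, 0.467, 0.884], [-1.0, -0.006, -0.0]]
wrist_force: [-1.0, 2.3, 17.4]
gripper_width: 0.558
```

```bash
python3 - <<'E'
from h import *
inc([.568,-.3015,.17],152)
s=r.sense();T,R=s['tcp_pos'],s['ee_rot']
im=r.capture('wrist')[:,:,::-1].copy();cv2.imwrite('pics/w3.png',cv2.resize(im,None,fx=1.4,fy=1.4))
E
```

```text
t 4.3 tcp [ 0.5711 -0.3006  0.1674] j [-13.4  26.5  -1.9   0.1 -61.3 -14.5] jaw 152.16 F [-0.9611  2.2882 17.4254] M [ 1.0332  0.3324 -0.0386] w 48.53415130473912
rot [ 0.1645 -0.0211  0.3518] shift [-0.0026  0.0023 -0.0022]
```

View pics/w3.png

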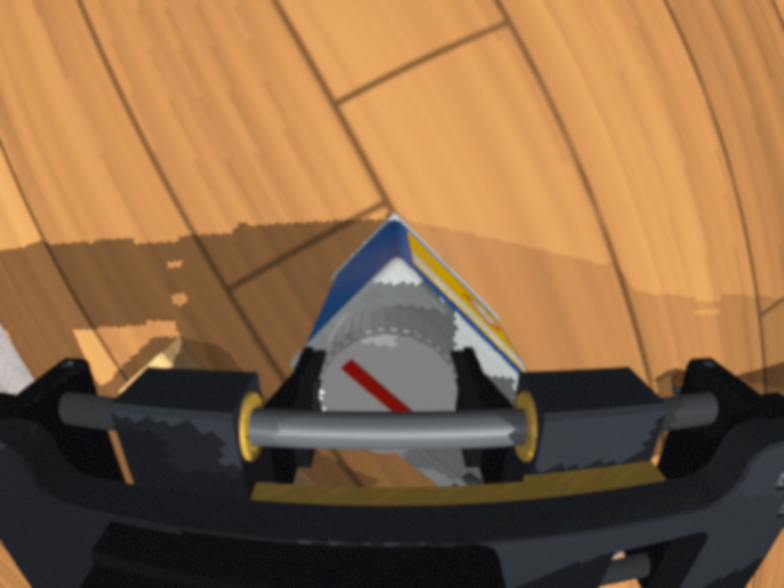

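Force is 17 N with about 4.7 mm of drop, and the cap hasn't slipped in the jaws. I'll add 1 mm and start the anticlockwise turn, which is negative about tool x.

>>> move_arm(increments=[0, 0, 0, 0.001, 0, 0, 0.03, -4, 0, 0, 0.001, 0, 0, 0.03, -8, 0, 0, 0.001, 0, 0, 0.03, -13, 0, 0, 0.001, 0, 0, 0.03, -18, 0, 0, 0.001, 0, 0, 0.03, -24, 0, 0, 0.001, 0, 0, 0.03, -30, 0, 0, 0.001, 0, 0, 0.03, -30, 0, 0, 0.001, 0, 0, 0.03])

```text
time_s: 5.02
tcp_pos: [0.5715, -0.3014, 0.1672]
ee_rot: [[0.007, -0.999, -0.041], [-0.005, -0.041, 0.999], [-1.0, -0.007, -0.005]]
wrist_force: [-0.6, 1.1, 17.4]
gripper_width: 0.558
```

```bash
python3 - <<'E'
from h import *
inc([.568,-.3015,.17],152)
s=r.sense();T,R=s['tcp_pos'],s['ee_rot']
im=r.capture('wrist')[:,:,::-1].copy();cv2.imwrite('pics/w4.png',cv2.resize(im,None,fx=1.4,fy=1.4))
E
```

```text
t 5.02 tcp [ 0.5715 -0.3014  0.1672] j [-13.4  26.5  -1.9   0.2 -61.1  15.7] jaw -177.62 F [-0.6005  1.1113 17.3638] M [0.3571 0.3988 0.0412] w 48.57920388611038
rot [30.3757 -0.1879  0.4441] shift [-0.0028  0.0035  0.    ]
```

View pics/w4.png

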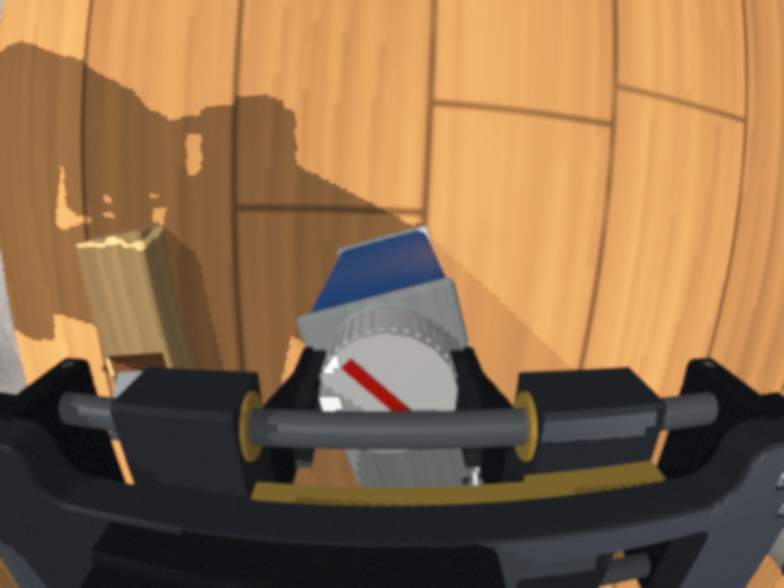

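The bar keeps its place between the jaws while the tin has swung about 30° in the wrist image, so the cap is turning on the neck. I'll go on to 88° in total.

>>> move_arm(increments=[-6, 0, 0, 0, 0, 0, 0.03, -12, 0, 0, 0, 0, 0, 0.03, -18, 0, 0, 0, 0, 0, 0.03, -24, 0, 0, 0, 0, 0, 0.03, -30, 0, 0, 0, 0, 0, 0.03, -36, 0, 0, 0, 0, 0, 0.03, -42, 0, 0, 0, 0, 0, 0.03, -48, 0, 0, 0, 0, 0, 0.03, -54, 0, 0, 0, 0, 0, 0.03, -58, 0, 0, 0, 0, 0, 0.03, -58, 0, 0, 0, 0, 0, 0.03])

```text
time_s: 5.98
tcp_pos: [0.5711, -0.3012, 0.1671]
ee_rot: [[0.006, -0.496, -0.868], [-0.004, -0.869, 0.496], [-1.0, 0.001, -0.007]]
wrist_force: [-1.1, 0.6, 17.2]
gripper_width: 0.558
```

```bash
python3 - <<'E'
from h import *
inc([.568,-.3015,.17],152)
s=r.sense();T,R=s['tcp_pos'],s['ee_rot']
im=r.capture('wrist')[:,:,::-1].copy();cv2.imwrite('pics/w5.png',cv2.resize(im,None,fx=1.4,fy=1.4))
E
```

```text
t 5.98 tcp [ 0.5711 -0.3012  0.1671] j [-13.4  26.5  -1.9   0.2 -61.2  73.6] jaw -119.71 F [-1.1147  0.6135 17.207 ] M [ 0.4396  0.5163 -0.0599] w 48.53885767420645
rot [88.2867 -0.3636  0.2842] shift [-0.003   0.0018  0.0025]
```

View pics/w5.png

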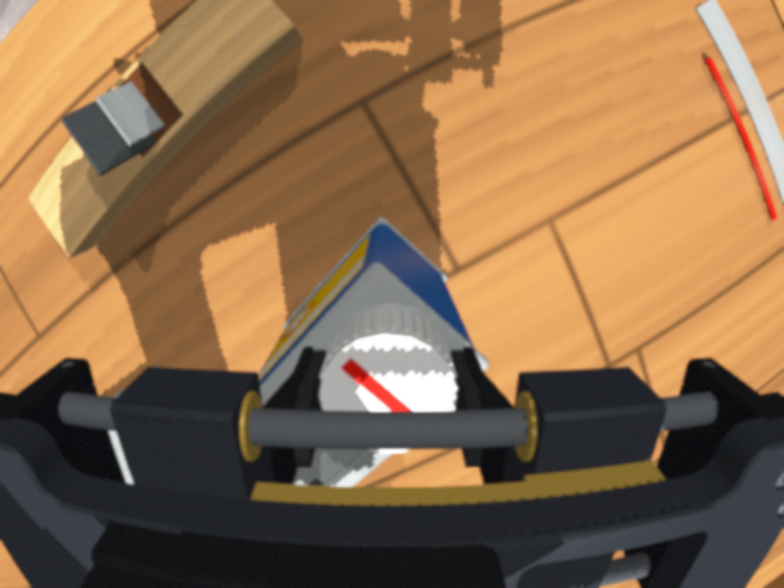

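The cap is now about 88° round and still firmly held. Lift it straight up.

>>> move_arm(increments=[0, 0, 0, -0.005, 0, 0, 0.03, 0, 0, 0, -0.01, 0, 0, 0.03, 0, 0, 0, -0.015, 0, 0, 0.03, 0, 0, 0, -0.02, 0, 0, 0.03, 0, 0, 0, -0.026, 0, 0, 0.03, 0, 0, 0, -0.032, 0, 0, 0.03, 0, 0, 0, -0.042, 0, 0, 0.03, 0, 0, 0, -0.055, 0, 0, 0.03, 0, 0, 0, -0.07, 0, 0, 0.03, 0, 0, 0, -0.085, 0, 0, 0.03, 0, 0, 0, -0.085, 0, 0, 0.03])

```text
time_s: 6.95
tcp_pos: [0.5709, -0.3007, 0.2506]
ee_rot: [[0.006, -0.498, -0.867], [-0.003, -0.867, 0.498], [-1.0, -0.001, -0.006]]
wrist_force: [1.3, 0.1, 1.5]
gripper_width: 0.562
```

```bash
python3 - <<'E'
from h import *
inc([.521,.005,.12],180)
s=r.sense();T,R=s['tcp_pos'],s['ee_rot']
im=r.capture('wrist')[:,:,::-1].copy();cv2.imwrite('pics/w6.png',cv2.resize(im,None,fx=1.4,fy=1.4))
im=r.capture('side')[:,:,::-1].copy();cv2.imwrite('pics/s6.png',cv2.resize(im[30:190,230:430],None,fx=3,fy=3))
im=r.capture('top')[:,:,::-1].copy();cv2.imwrite('pics/t6.png',im)
E
```

```text
t 6.95 tcp [ 0.5709 -0.3007  0.2506] j [-13.4  23.2   5.    0.1 -71.5  73.5] jaw -119.89 F [1.303  0.1309 1.4783] M [-0.0597 -0.0814 -0.0463] w 48.88712297928474
rot [60.1072 -0.3209  0.2207] shift [ 0.1295 -0.2401  0.1964]
```

View pics/w6.png

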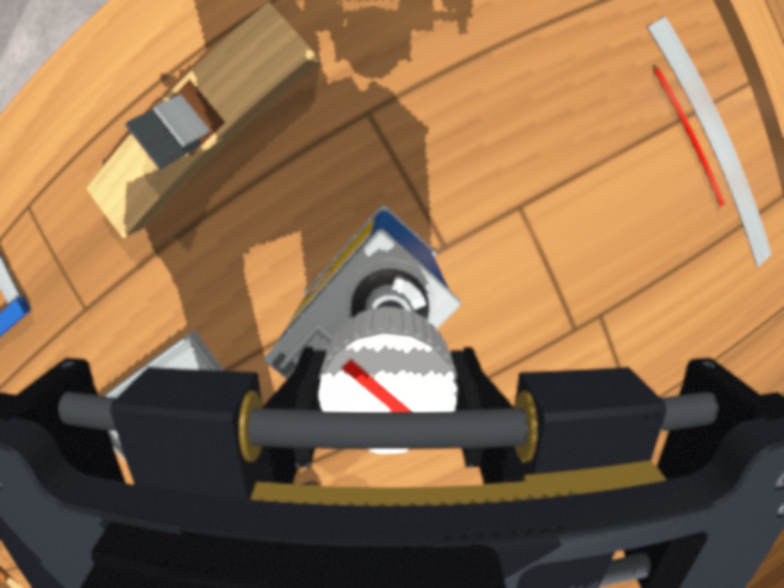

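View pics/s6.png

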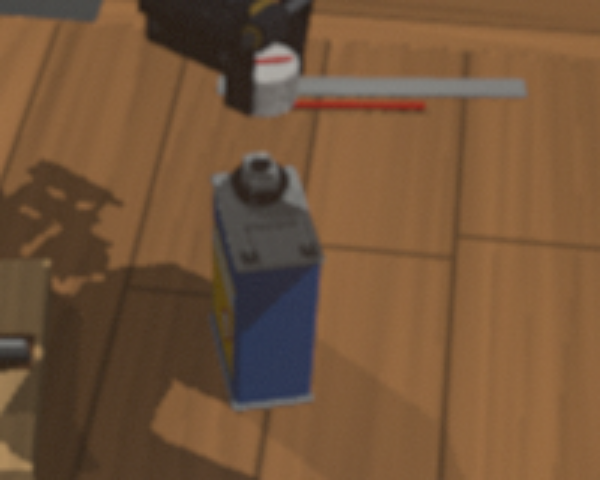

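The cap is off, the neck is bare and the tin is standing. Now to the tray.

>>> move_arm(increments=[6, 0, 0, 0, -0.025, 0.02, 0.03, 12, 0, 0, 0, -0.055, 0.045, 0.03, 18, 0, 0, 0, -0.085, 0.07, 0.03, 24, 0, 0, 0.01, -0.115, 0.095, 0.03, 30, 0, 0, 0.03, -0.145, 0.12, 0.03, 36, 0, 0, 0.05, -0.17, 0.14, 0.03, 42, 0, 0, 0.07, -0.195, 0.16, 0.03, 48, 0, 0, 0.09, -0.22, 0.18, 0.03, 54, 0, 0, 0.11, -0.235, 0.192, 0.03, 60, 0, 0, 0.13, -0.24, 0.196, 0.03, 60, 0, 0, 0.15, -0.24, 0.196, 0.03, 60, 0, 0, 0.17, -0.24, 0.196, 0.03])

```text
time_s: 8.1
tcp_pos: [0.5181, 0.0064, 0.0747]
ee_rot: [[-0.002, -1.0, -0.003], [-0.001, -0.003, 1.0], [-1.0, 0.002, -0.001]]
wrist_force: [-0.4, -0.9, -0.2]
gripper_width: 0.561
```

```bash
python3 - <<'E'
from h import *
inc([.521,.005,.02],180)
im=r.capture('side')[:,:,::-1].copy();cv2.imwrite('pics/s7.png',cv2.resize(im[150:310,210:410],None,fx=3,fy=3))
E
```

```text
t 8.1 tcp [0.5181 0.0064 0.0747] j [ 18.7  21.8 -25.9  -0.  -42.4 -18.5] jaw -179.85 F [-0.4066 -0.8745 -0.2341] M [ 0.0992 -0.0851  0.04  ] w 48.82421746866637
rot [ 0.1532 -0.0289 -0.1272] shift [ 0.0547 -0.003  -0.0014]
```

View pics/s7.png

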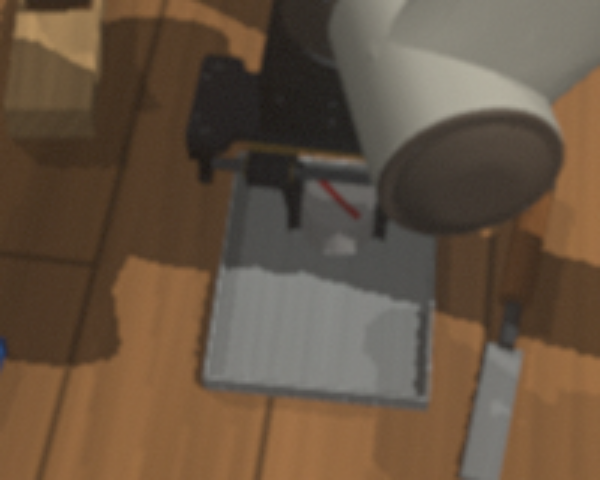

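>>> move_arm(increments=[0, 0, 0, 0.012, 0, 0, 0.03, 0, 0, 0, 0.026, 0, 0, 0.03, 0, 0, 0, 0.038, 0, 0, 0.03, 0, 0, 0, 0.046, 0, 0, 0.03, 0, 0, 0, 0.05, 0, 0, 0.03, 0, 0, 0, 0.053, 0, 0, 0.03, 0, 0, 0, 0.055, 0, 0, 0.03, 0, 0, 0, 0.055, 0, 0, 0.03])

```text
time_s: 8.82
tcp_pos: [0.5194, 0.0057, 0.0216]
ee_rot: [[0.0, -1.0, -0.001], [0.0, -0.001, 1.0], [-1.0, -0.0, 0.0]]
wrist_force: [0.3, -1.2, -0.5]
gripper_width: 0.562
```

```bash
python3 - <<'E'
from h import *
inc([.521,.005,.02],180)
E
```

```text
t 8.82 tcp [0.5194 0.0057 0.0216] j [ 18.6  26.6 -28.5   0.  -34.9 -18.5] jaw -179.93 F [ 0.3074 -1.1585 -0.5267] M [ 0.0604 -0.0406  0.0235] w 48.86612441500519
rot [0.0706 0.0004 0.0059] shift [ 0.0016 -0.0016 -0.0007]
```

>>> move_arm(increments=[0, 0, 0, 0.002, 0, 0, 0.03, 0, 0, 0, 0.0035, 0, 0, 0.03, 0, 0, 0, 0.0045, 0, 0, 0.03, 0, 0, 0, 0.0045, 0, 0, 0.03])

```text
time_s: 9.15
tcp_pos: [0.5193, 0.0058, 0.0171]
ee_rot: [[0.0, -1.0, -0.001], [0.0, -0.001, 1.0], [-1.0, -0.0, 0.0]]
wrist_force: [0.2, -0.5, -0.4]
gripper_width: 0.558
```

>>> move_arm(increments=[0, 0, 0, 0.001, 0, 0, 0.03, 0, 0, 0, 0.002, 0, 0, 0.03, 0, 0, 0, 0.002, 0, 0, 0.03])

```text
time_s: 9.4
tcp_pos: [0.5194, 0.0058, 0.0169]
ee_rot: [[0.0, -1.0, -0.002], [-0.0, -0.002, 1.0], [-1.0, -0.0, -0.0]]
wrist_force: [-4.7, 0.3, 12.6]
gripper_width: 0.556
```

Contact (12.6 N up), so the cap is on the tray floor. I back off 1.5 mm, open and rise.

>>> move_arm(increments=[0, 0, 0, -0.0015, 0, 0, 0.03, 0, 0, 0, -0.0015, 0, 0, 0.06, 0, 0, 0, -0.0015, 0, 0, 0.07, 0, 0, 0, -0.0015, 0, 0, 0.075, 0, 0, 0, -0.0015, 0, 0, 0.075, 0, 0, 0, -0.02, 0, 0, 0.075, 0, 0, 0, -0.05, 0, 0, 0.075, 0, 0, 0, -0.08, 0, 0, 0.07, 0, 0, 0, -0.11, 0, 0, 0.07, 0, 0, 0, -0.13, 0, 0, 0.07, 0, 0, 0, -0.13, 0, 0, 0.07])

```text
time_s: 10.32
tcp_pos: [0.5223, 0.0064, 0.1498]
ee_rot: [[0.01, -1.0, -0.002], [0.002, -0.002, 1.0], [-1.0, -0.01, 0.002]]
wrist_force: [0.5, -0.7, 0.7]
gripper_width: 0.809
```

```bash
python3 - <<'E'
from h import *
inc([.597,.2345,.15],169)
s=r.sense();T,R=s['tcp_pos'],s['ee_rot']
im=r.capture('wrist')[:,:,::-1].copy();cv2.imwrite('pics/w8.png',cv2.resize(im,None,fx=1.4,fy=1.4))
E
```

```text
t 10.32 tcp [0.5223 0.0064 0.1498] j [ 18.6  16.2 -20.9   0.1 -52.3 -18.5] jaw -179.86 F [ 0.5319 -0.7469  0.7063] M [ 0.0809 -0.0692  0.0138] w 70.37892087151077
rot [11.1401  0.1557  0.5425] shift [ 0.0009 -0.0753  0.228 ]
```

View pics/w8.png

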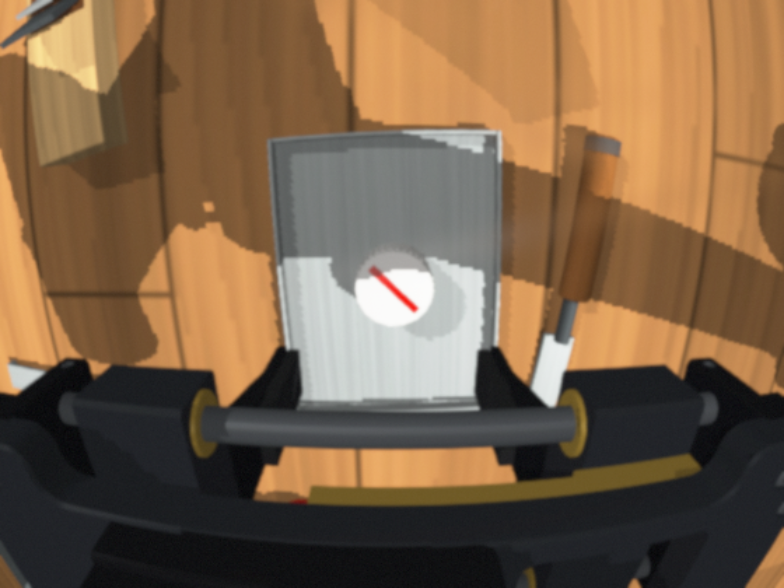

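The cap lies flat in the middle of the tray at (395,288). Next is a position above the spout.

>>> move_arm(increments=[5, 0, 0, 0, -0.01, 0.03, 0.07, 11, 0, 0, 0, -0.075, 0.228, 0.07, 11, 0, 0, 0, -0.075, 0.228, 0.07, 11, 0, 0, 0, -0.075, 0.228, 0.07, 11, 0, 0, 0, -0.075, 0.228, 0.07, 11, 0, 0, 0, -0.075, 0.228, 0.07, 11, 0, 0, 0, -0.075, 0.228, 0.07, 11, 0, 0, 0, -0.075, 0.228, 0.07, 11, 0, 0, 0, -0.075, 0.228, 0.07, 11, 0, 0, 0, -0.075, 0.228, 0.07])

```text
time_s: 11.2
tcp_pos: [0.5932, 0.2325, 0.144]
ee_rot: [[-0.002, -0.982, 0.191], [-0.001, 0.191, 0.982], [-1.0, 0.002, -0.002]]
wrist_force: [-0.4, 0.2, 0.0]
gripper_width: 0.809
```

```bash
python3 - <<'E'
from h import *
inc([.597,.2345,.016],169)
s=r.sense();T,R=s['tcp_pos'],s['ee_rot']
im=r.capture('wrist')[:,:,::-1].copy();cv2.imwrite('pics/w9o.png',im)
p=wproj([.597,.2345,.029],T,R);print(p,wproj([.597,.2345,.062],T,R))
cv2.imwrite('pics/w9.png',cv2.resize(im,None,fx=1.4,fy=1.4))
crop('pics/w9o.png','pics/w9c.png',210,180,160,120,5)
E
```

```text
t 11.2 tcp [0.5932 0.2325 0.144 ] j [ 35.9  27.2  -4.3  -0.  -58.6 -46.9] jaw 169.01 F [-0.4425  0.1523  0.0253] M [ 0.0826 -0.1227  0.0503] w 70.37461388115469
rot [ 0.0147 -0.0931 -0.105 ] shift [ 0.128  -0.0036  0.0029]
[272.462  211.4666] [272.0213 224.1311]
```

View pics/w9.png

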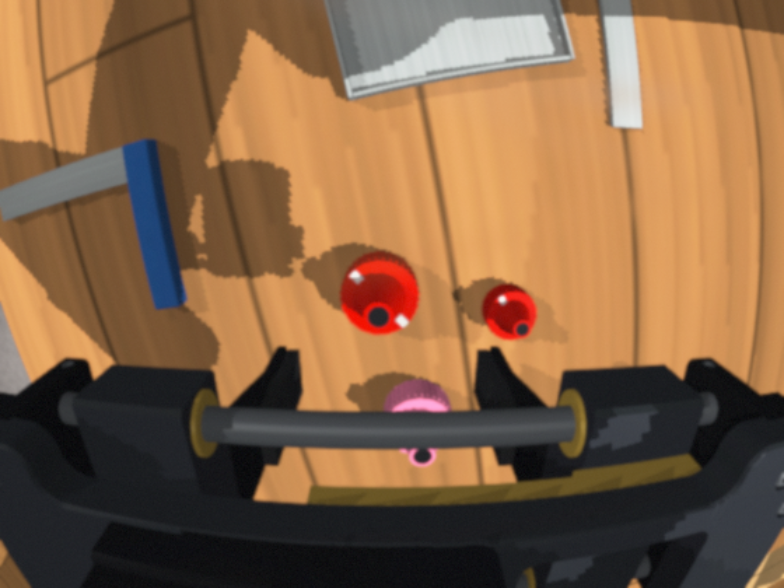

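View pics/w9c.png

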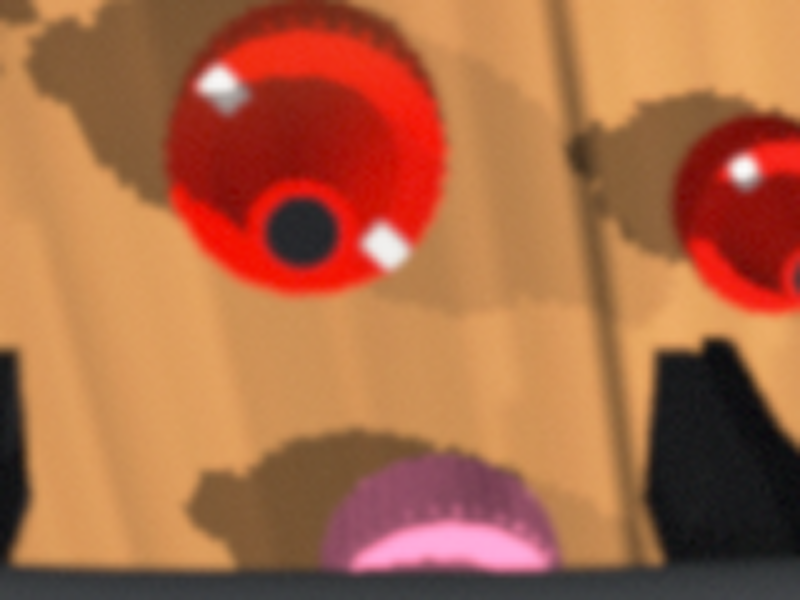

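```bash
python3 - <<'E'
from h import *
s=r.sense();T,R=s['tcp_pos'],s['ee_rot']
f=lambda x,y,z:wonz(210+x/5-.4,180+y/5-.4,z,T,R)
for zm in(.029,.031):
  a,b=f(218,82,zm),f(385,246,zm);print((a+b)/2,np.linalg.norm(a-b),np.degrees(np.arctan2(*(b-a)[1::-1])))
print(f(302,230,.062),f(306,150,.029))
# in tool axes
c=np.array([.597,.2345,.03]);print(T,R.T@((a+b)/2-T))
# tin pose from t6 picture
crop('pics/t6.png','pics/t6c.png',360,190,80,60,10)
E
```

```text
[0.5995 0.2352 0.029 ] 0.04185162921484828 122.89757113341831
[0.5994 0.2346 0.031 ] 0.04154271434211791 122.89757113341834
[0.5991 0.2354 0.062 ] [0.5984 0.2326 0.029 ]
[0.5934 0.2324 0.1445] [ 0.1135 -0.0055  0.0034]
```

View pics/t6c.png

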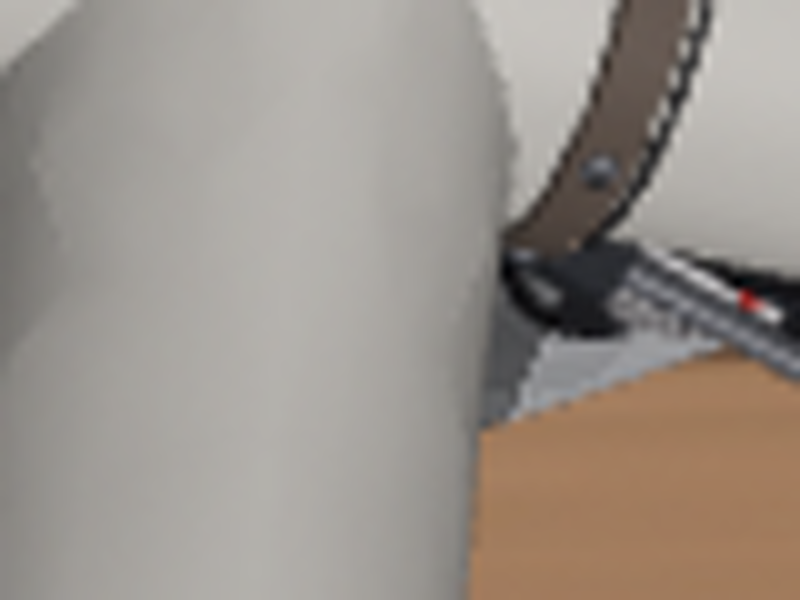

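>>> move_arm(increments=[0, 0, 0, 0.02, -0.005, 0.003, 0.07, 0, 0, 0, 0.05, -0.005, 0.003, 0.07, 0, 0, 0, 0.08, -0.005, 0.003, 0.07, 0, 0, 0, 0.105, -0.005, 0.003, 0.07, 0, 0, 0, 0.122, -0.005, 0.003, 0.07, 0, 0, 0, 0.13, -0.005, 0.003, 0.07, 0, 0, 0, 0.13, -0.005, 0.003, 0.07])

```text
time_s: 11.83
tcp_pos: [0.5983, 0.2341, 0.0133]
ee_rot: [[-0.003, -0.982, 0.191], [-0.002, 0.191, 0.982], [-1.0, 0.003, -0.003]]
wrist_force: [0.2, -0.2, -0.0]
gripper_width: 0.806
```

```bash
python3 - <<'E'
from h import *
inc([.599,.235,.013],169)
s=r.sense();T,R=s['tcp_pos'],s['ee_rot']
im=r.capture('wrist')[:,:,::-1].copy();cv2.imwrite('pics/w10.png',cv2.resize(im,None,fx=1.4,fy=1.4))
E
```

```text
t 11.83 tcp [0.5983 0.2341 0.0133] j [ 35.8  36.1 -10.3  -0.  -43.8 -46.8] jaw 168.99 F [ 0.1723 -0.193  -0.0176] M [ 0.0957 -0.1176  0.038 ] w 70.11584364115588
rot [-0.0099 -0.1625 -0.1698] shift [ 0.0003 -0.0005  0.001 ]
```

View pics/w10.png

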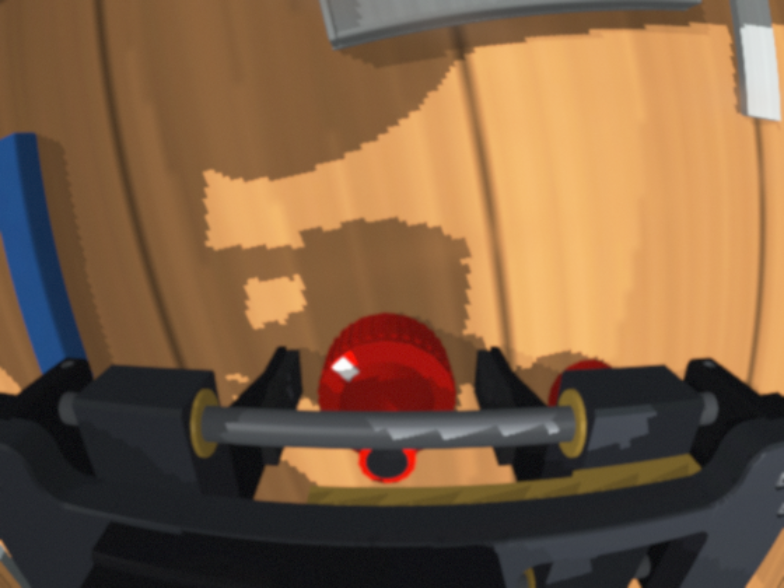

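>>> move_arm(increments=[0, 0, 0, 0, 0, 0.001, 0.06, 0, 0, 0, 0, 0, 0.001, 0.04, 0, 0, 0, 0, 0, 0.001, 0.03, 0, 0, 0, 0, 0, 0.001, 0.03, 0, 0, 0, 0, 0, 0.001, 0.03, 0, 0, 0, 0, 0, 0.001, 0.03, 0, 0, 0, 0, 0, 0.001, 0.03])

```text
time_s: 12.47
tcp_pos: [0.6, 0.2372, 0.0161]
ee_rot: [[0.001, -0.982, 0.189], [0.001, 0.189, 0.982], [-1.0, -0.001, 0.001]]
wrist_force: [-1.5, 1.0, 5.6]
gripper_width: 0.559
```

>>> move_arm(increments=[0, 0, 0, -0.01, 0, 0, 0.03, 0, 0, 0, -0.03, 0, 0, 0.03, 0, 0, 0, -0.07, 0, 0, 0.03, 0, 0, 0, -0.11, 0, 0, 0.03, 0, 0, 0, -0.15, 0, 0, 0.03, 0, 0, 0, -0.19, 0, 0, 0.03, 0, 0, 0, -0.23, 0, 0, 0.03, 0, 0, 0, -0.23, 0, 0, 0.03, 0, 0, 0, -0.23, 0, 0, 0.03])

```text
time_s: 13.22
tcp_pos: [0.6006, 0.2375, 0.2488]
ee_rot: [[0.006, -0.982, 0.19], [0.004, 0.19, 0.982], [-1.0, -0.005, 0.005]]
wrist_force: [-0.7, 0.1, -1.0]
gripper_width: 0.556
```

```bash
python3 - <<'E'
from h import *
inc([.569,-.301,.25],-128)
s=r.sense();T,R=s['tcp_pos'],s['ee_rot']
im=r.capture('wrist')[:,:,::-1].copy();cv2.imwrite('pics/w11.png',cv2.resize(im,None,fx=1.4,fy=1.4))
im=r.capture('top')[:,:,::-1].copy();cv2.imwrite('pics/t11.png',im)
crop('pics/t11.png','pics/t11c.png',360,190,80,60,10)
im=r.capture('side')[:,:,::-1].copy();cv2.imwrite('pics/s11.png',im)
crop('pics/s11.png','pics/s11c.png',280,60,80,110,5)
E
```

```text
t 13.22 tcp [0.6006 0.2375 0.2488] j [ 35.9  23.3   5.    0.  -71.3 -46.8] jaw 169.07 F [-0.6694  0.0611 -1.0404] M [ 0.1012 -0.0148 -0.0374] w 48.34010146301901
rot [-62.9266   0.1129   0.4146] shift [-0.0036 -0.0711 -0.5347]
```

View pics/w11.png

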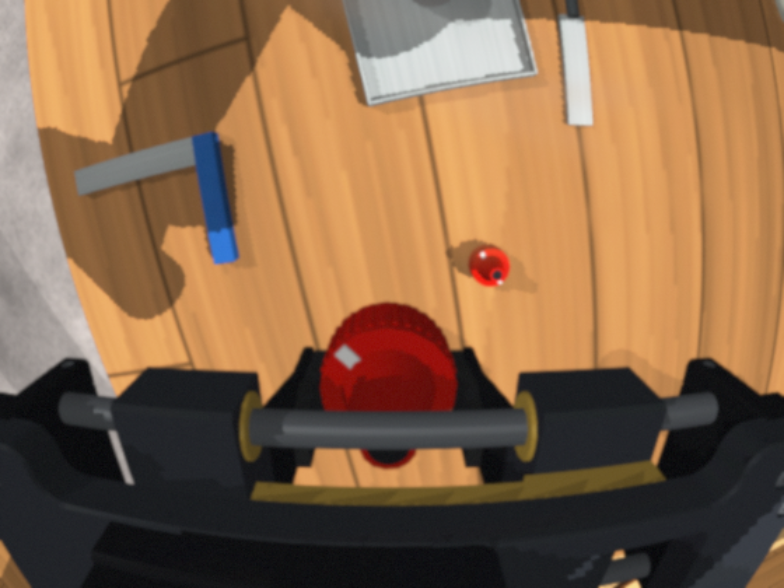

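View pics/t11c.png

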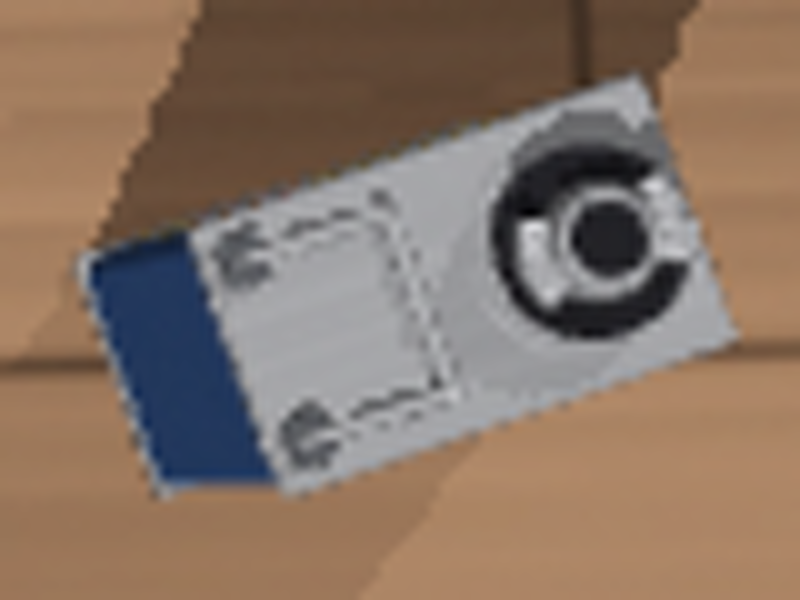

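View pics/s11c.png

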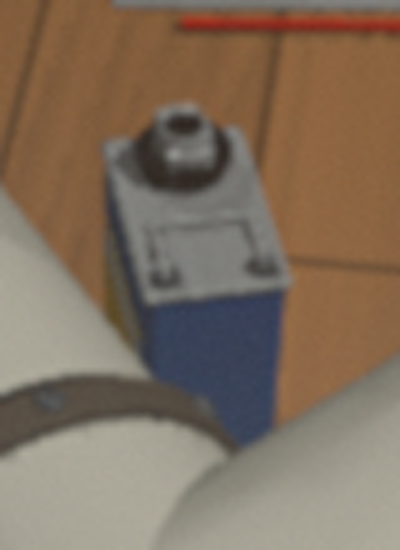

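```bash
python3 - <<'E'
from h import *
T=lambda x,y:(360+x/10-.45,190+y/10-.45)
S=lambda x,y:(280+x/5-.4,60+y/5-.4)
print('neck',onz('top',*T(612,238),.1745),onz('side',*S(184,122),.1745))
# lugs mid
print('tin edge angle same; lug line',)
a,b=onz('top',*T(540,262),.168),onz('top',*T(668,217),.168);print((a+b)/2,np.degrees(np.arctan2(*(b-a)[1::-1])),np.linalg.norm(a-b))
c=r.calibration('wrist')
def tp(p): return wproj(np.array(p),np.zeros(3),np.eye(3))
ims=[]
for f,h,zz in(('w5',-.015,(0,.002)),('w11',-.0145,(0,.002))):
    im=cv2.imread(f'pics/{f}.png');im=cv2.resize(im[280:500,270:510],None,fx=2.5,fy=2.5)
    for z0,col in zip(zz,((0,255,0),(255,0,0))):
        pts=[tp([h,.0245*np.cos(t),z0+.0245*np.sin(t)]) for t in np.linspace(0,2*np.pi,60)]
        pts=[((p*1.4+.2-[270,280])*2.5) for p in pts]
        cv2.polylines(im,[np.int32(pts)],True,col,1)
    ims.append(im)
cv2.imwrite('pics/cmp.png',cv2.resize(np.hstack(ims),(800,367)))
E
```

```text
neck [ 0.5674 -0.302   0.1745] [ 0.571  -0.304   0.1745]
tin edge angle same; lug line
[ 0.5674 -0.3021  0.168 ] -71.98033812177665 0.031091916356954578
```

View pics/cmp.png

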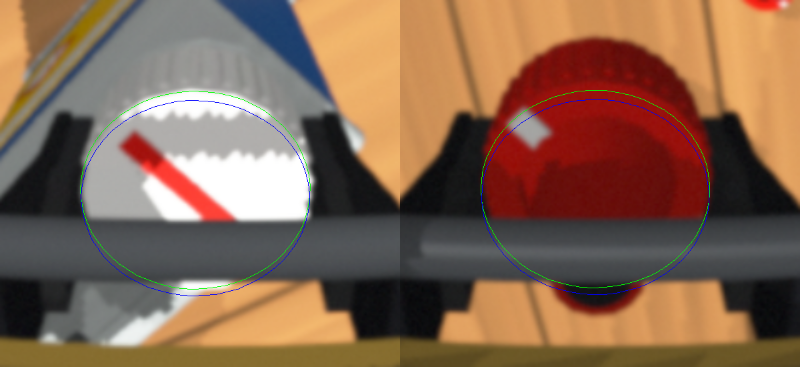

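```bash
python3 - <<'E'
from h import *
inc([.5705,-.3015,.25],-127)
c=r.calibration('wrist')
p=wonz(247.6,255.6,.0145,np.array([0,0,0.]),np.array([[0,1,0],[0,0,1],[-1.,0,0]]).T@np.eye(3)) if 0 else None
# tool-frame ray ∩ x=-.0145
M=c['tool_from_camera'];a=np.array([247.6-c['cx'],255.6-c['cy']])/c['fx'];th=np.hypot(*a)
d=M[:3,:3]@np.r_[a/th*np.sin(th),np.cos(th)];o=M[:3,3]
q=o+d*(-.0145-o[0])/d[0];print(q,np.degrees(np.arctan2(q[2],q[1])))
E
```

```text
t 13.37 tcp [0.5987 0.2364 0.2433] j [ 35.9  23.5   4.6  -0.  -71.3 -46.8] jaw 169.06 F [-1.1856 -0.2826 -0.9808] M [ 0.0669 -0.0537  0.0472] w 48.85138941901222
rot [-63.9363  -0.0088  -0.2109] shift [-0.0059 -0.0743 -0.5335]
[-0.0145 -0.0138 -0.0156] -131.41073406901546
```

>>> move_arm(increments=[-6, 0, 0, -0.007, -0.005, -0.036, 0.03, -32, 0, 0, -0.007, -0.037, -0.266, 0.03, -32, 0, 0, -0.007, -0.037, -0.266, 0.03, -32, 0, 0, -0.007, -0.037, -0.266, 0.03, -32, 0, 0, -0.007, -0.037, -0.266, 0.03, -32, 0, 0, -0.007, -0.037, -0.266, 0.03, -64, 0, 0, -0.007, -0.06, -0.43, 0.03, -64, 0, 0, -0.007, -0.074, -0.534, 0.03, -64, 0, 0, -0.007, -0.074, -0.534, 0.03, -64, 0, 0, -0.007, -0.074, -0.534, 0.03, -64, 0, 0, -0.007, -0.074, -0.534, 0.03, -64, 0, 0, -0.007, -0.074, -0.534, 0.03])

```text
time_s: 14.37
tcp_pos: [0.5732, -0.2455, 0.25]
ee_rot: [[-0.004, -0.598, -0.802], [0.001, -0.802, 0.598], [-1.0, 0.002, 0.004]]
wrist_force: [1.5, 0.4, -0.1]
gripper_width: 0.558
```

```bash
python3 - <<'E'
from h import *
inc([.5705,-.3015,.20],-127)
E
```

```text
t 14.37 tcp [ 0.5732 -0.2455  0.25  ] j [ -8.3  21.3   2.2  -0.  -71.1  61.6] jaw -126.71 F [ 1.4518  0.4009 -0.1341] M [ 0.0344 -0.1257  0.043 ] w 48.56146626548597
rot [ 0.2884  0.207  -0.0975] shift [ 0.0499  0.0464 -0.0315]
```

>>> move_arm(increments=[0, 0, 0, 0, 0, 0, 0.03, 0, 0, 0, 0, 0, 0, 0.03, 0, 0, 0, 0, 0, 0, 0.03])

```text
time_s: 14.62
tcp_pos: [0.5736, -0.244, 0.2501]
ee_rot: [[-0.003, -0.602, -0.799], [0.001, -0.799, 0.602], [-1.0, 0.001, 0.003]]
wrist_force: [1.3, -0.6, -0.1]
gripper_width: 0.561
```

```bash
python3 - <<'E'
from h import *
inc([.5705,-.3015,.21],-127)
E
```

```text
t 14.62 tcp [ 0.5736 -0.244   0.2501] j [ -8.2  21.3   2.2  -0.  -71.1  61.2] jaw -126.98 F [ 1.2989 -0.5794 -0.1429] M [ 0.0387 -0.0209  0.0096] w 48.763694000283266
rot [ 0.0202  0.1913 -0.0756] shift [ 0.0401  0.0478 -0.0322]
```

>>> move_arm(increments=[0, 0, 0, 0, 0.024, -0.016, 0.03, 0, 0, 0, 0, 0.048, -0.032, 0.03, 0, 0, 0, 0.01, 0.048, -0.032, 0.03, 0, 0, 0, 0.025, 0.048, -0.032, 0.03, 0, 0, 0, 0.035, 0.048, -0.032, 0.03, 0, 0, 0, 0.035, 0.048, -0.032, 0.03, 0, 0, 0, 0.035, 0.048, -0.032, 0.03])

```text
time_s: 15.2
tcp_pos: [0.5711, -0.3003, 0.2162]
ee_rot: [[-0.002, -0.599, -0.801], [0.0, -0.801, 0.599], [-1.0, 0.001, 0.002]]
wrist_force: [-0.6, -0.1, 0.3]
gripper_width: 0.559
```

```bash
python3 - <<'E'
from h import *
inc([.5705,-.3015,.185],-127)
im=r.capture('wrist')[:,:,::-1].copy();cv2.imwrite('pics/w12.png',cv2.resize(im,None,fx=1.4,fy=1.4))
im=r.capture('side')[:,:,::-1].copy();cv2.imwrite('pics/s12.png',cv2.resize(im[40:160,260:400],None,fx=5,fy=5,interpolation=cv2.INTER_CUBIC))
im=r.capture('top')[:,:,::-1].copy();cv2.imwrite('pics/t12.png',im)
E
```

```text
t 15.2 tcp [ 0.5711 -0.3003  0.2162] j [-13.4  24.6   2.4   0.  -67.9  66.6] jaw -126.82 F [-0.5875 -0.0917  0.2838] M [ 0.0487 -0.0511 -0.0264] w 48.64572200483048
rot [ 0.1828  0.1084 -0.0608] shift [ 0.0312  0.0013 -0.0003]
```

View pics/w12.png

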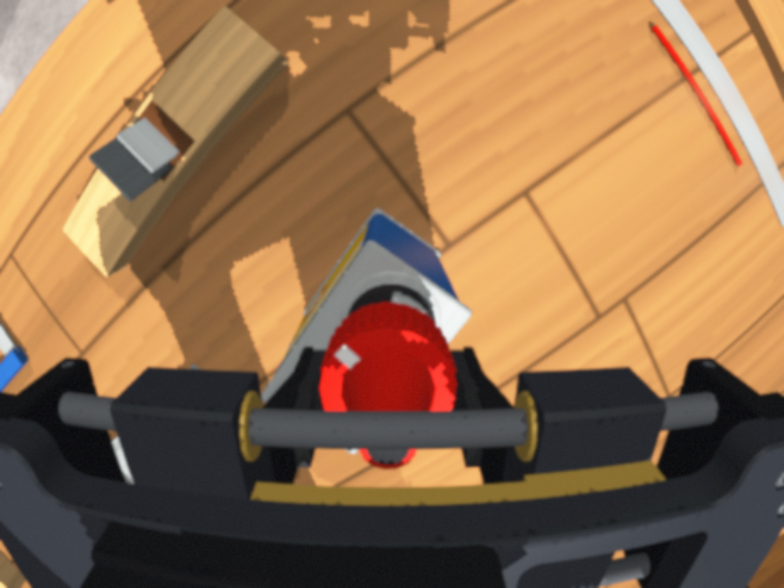

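View pics/s12.png

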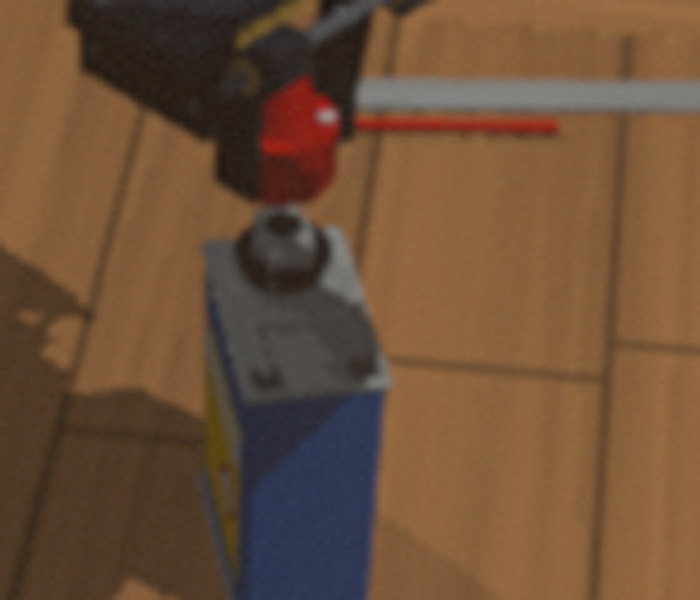

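The spout is over the neck and lined up in both views. I lower it gently.

>>> move_arm(increments=[0, 0, 0, 0.005, 0.001, 0, 0.03, 0, 0, 0, 0.011, 0.001, 0, 0.03, 0, 0, 0, 0.016, 0.001, 0, 0.03, 0, 0, 0, 0.021, 0.001, 0, 0.03, 0, 0, 0, 0.025, 0.001, 0, 0.03, 0, 0, 0, 0.028, 0.001, 0, 0.03, 0, 0, 0, 0.028, 0.001, 0, 0.03])

```text
time_s: 15.93
tcp_pos: [0.57, -0.3022, 0.188]
ee_rot: [[-0.002, -0.601, -0.799], [0.001, -0.799, 0.601], [-1.0, 0.001, 0.002]]
wrist_force: [-0.1, 0.2, -1.0]
gripper_width: 0.558
```

```bash
python3 - <<'E'
from h import *
inc([.5705,-.3015,.175],-127)
E
```

```text
t 15.93 tcp [ 0.57   -0.3022  0.188 ] j [-13.6  25.8   0.1  -0.  -64.4  66.7] jaw -126.93 F [-0.1424  0.1616 -1.0483] M [ 0.0877  0.0073 -0.0317] w 48.58452157763449
rot [ 0.0682  0.1008 -0.0318] shift [ 0.013  -0.0009  0.    ]
```

>>> move_arm(increments=[0, 0, 0, 0.003, 0, 0, 0.03, 0, 0, 0, 0.006, 0, 0, 0.03, 0, 0, 0, 0.009, 0, 0, 0.03, 0, 0, 0, 0.009, 0, 0, 0.03])

```text
time_s: 16.27
tcp_pos: [0.5725, -0.3038, 0.1841]
ee_rot: [[0.006, -0.6, -0.8], [-0.004, -0.8, 0.6], [-1.0, -0.0, -0.008]]
wrist_force: [-1.0, -1.3, 9.1]
gripper_width: 0.562
```

```bash
python3 - <<'E'
from h import *
inc([.5705,-.3015,.175],-127)
im=r.capture('wrist')[:,:,::-1].copy();cv2.imwrite('pics/w13.png',cv2.resize(im,None,fx=1.4,fy=1.4))
im=r.capture('side')[:,:,::-1].copy();cv2.imwrite('pics/s13.png',cv2.resize(im[40:160,260:400],None,fx=5,fy=5,interpolation=cv2.INTER_CUBIC))
E
```

```text
t 16.27 tcp [ 0.5725 -0.3038  0.1841] j [-13.6  25.9  -0.3   0.2 -63.4  66.7] jaw -126.85 F [-1.0363 -1.2899  9.0858] M [-0.0203  0.1891  0.0258] w 48.85670150040143
rot [ 0.1543 -0.4437  0.0116] shift [ 0.0091 -0.0007  0.003 ]
```

View pics/s13.png

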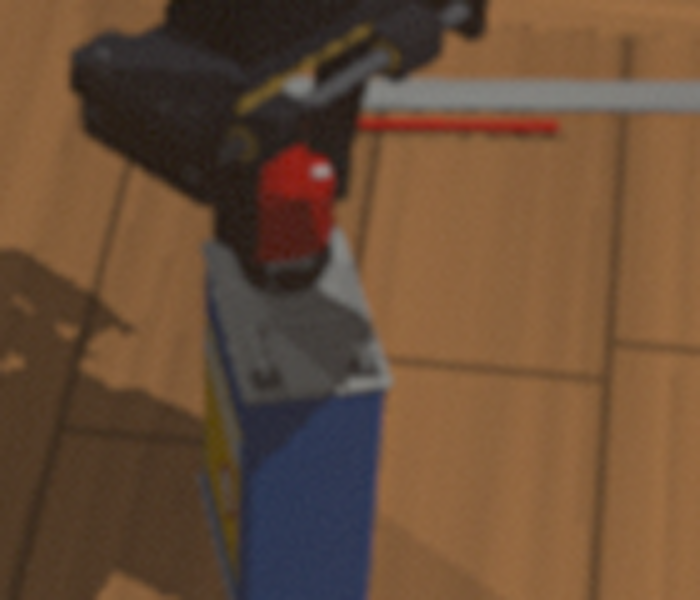

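Contact came at 9 N about 6 mm over the neck, and the tool was pushed roughly 3 mm towards tool -z. I'll follow that offset and press again.

>>> move_arm(increments=[0, 0, 0, -0.003, 0, -0.001, 0.03, 0, 0, 0, -0.003, 0, -0.0025, 0.03, 0, 0, 0, -0.001, 0, -0.0025, 0.03, 0, 0, 0, 0.001, 0, -0.0025, 0.03, 0, 0, 0, 0.002, 0, -0.0025, 0.03, 0, 0, 0, 0.002, 0, -0.0025, 0.03])

```text
time_s: 16.87
tcp_pos: [0.5742, -0.3045, 0.1811]
ee_rot: [[0.005, -0.6, -0.8], [-0.003, -0.8, 0.6], [-1.0, -0.001, -0.006]]
wrist_force: [-0.7, 1.4, 10.1]
gripper_width: 0.556
```

```bash
python3 - <<'E'
from h import *
inc([.5705,-.3015,.175],-127)
im=r.capture('wrist')[:,:,::-1].copy();cv2.imwrite('pics/w14.png',cv2.resize(im,None,fx=1.4,fy=1.4))
E
```

```text
t 16.87 tcp [ 0.5742 -0.3045  0.1811] j [-13.7  26.3  -0.1   0.1 -63.3  66.8] jaw -126.85 F [-0.7046  1.3516 10.1071] M [0.6542 0.252  0.0809] w 48.36908337563865
rot [ 0.1458 -0.3196  0.0392] shift [ 0.0061 -0.0002  0.0048]
```

View pics/w14.png

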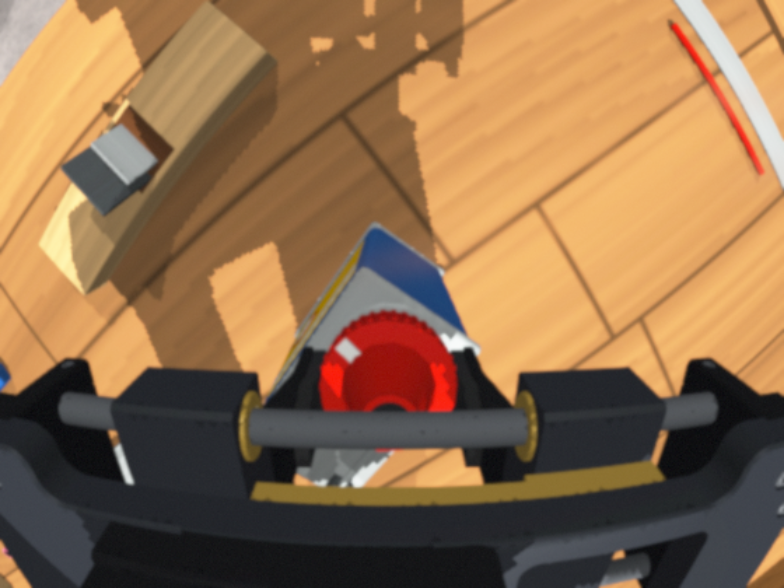

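View pics/w13.png

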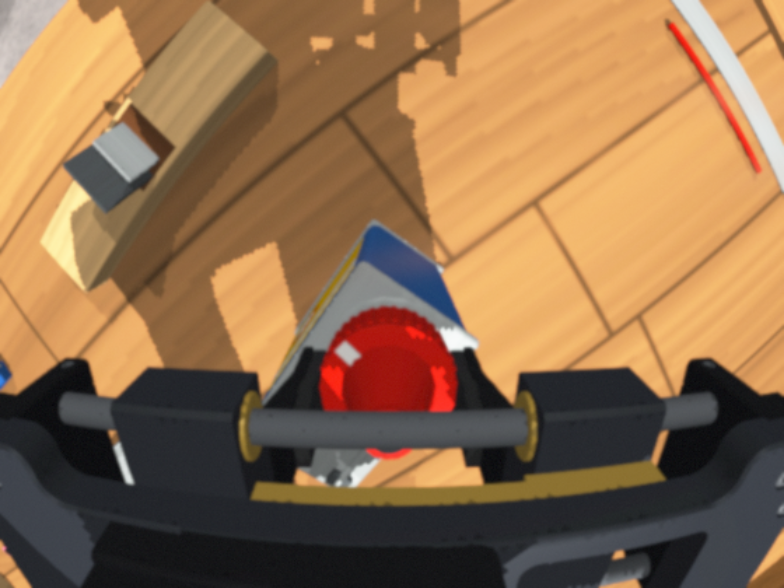

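The tip has moved in the wrist view from y≈465 to y≈405. The spout has tilted in the jaws because it met the neck off-centre. I'll lift it, set it flat on free bench, re-centre it with two crossed grips and try again.

>>> move_arm(increments=[0, 0, 0, -0.01, 0, 0, 0.03, 0, 0, 0, -0.03, 0, 0, 0.03, 0, 0, 0, -0.06, 0, 0, 0.03, 0, 0, 0, -0.06, 0, 0, 0.03, 0, 0, 0, -0.06, 0, 0, 0.03])

```text
time_s: 17.33
tcp_pos: [0.5733, -0.304, 0.2398]
ee_rot: [[0.004, -0.601, -0.799], [-0.001, -0.799, 0.601], [-1.0, -0.002, -0.003]]
wrist_force: [-0.3, 0.1, -1.3]
gripper_width: 0.558
```

```bash
python3 - <<'E'
from h import *
inc([.44,-.25,.10],-127)
im=r.capture('wrist')[:,:,::-1].copy();cv2.imwrite('pics/w15.png',cv2.resize(im,None,fx=1.4,fy=1.4))
im=r.capture('side')[:,:,::-1].copy();cv2.imwrite('pics/s15.png',cv2.resize(im[40:160,260:400],None,fx=5,fy=5,interpolation=cv2.INTER_CUBIC))
print(proj('top',[.44,-.25,0]),proj('side',[.44,-.25,0]))
E
```

```text
t 17.33 tcp [ 0.5733 -0.304   0.2398] j [-13.7  24.    4.8  -0.  -70.6  66.8] jaw -126.93 F [-0.2809  0.0655 -1.335 ] M [0.0066 0.0372 0.0161] w 48.51355104695305
rot [ 0.0725 -0.1901  0.0891] shift [0.1393 0.0371 0.1395]
[383.1798 266.2426] [364.9678 161.6513]
```

View pics/w15.png

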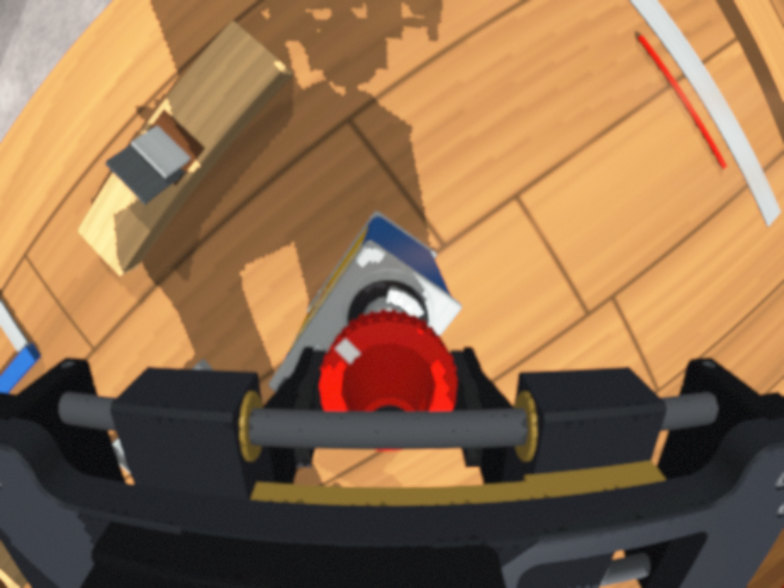

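View pics/s15.png

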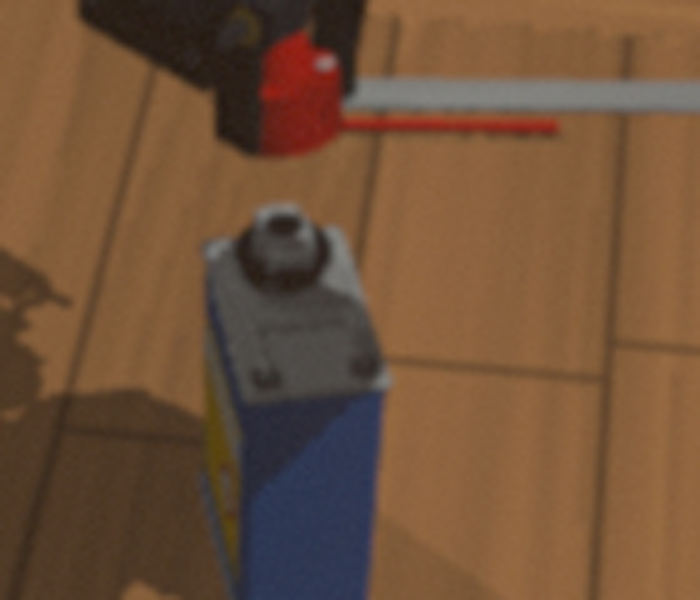

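>>> move_arm(increments=[0, 0, 0, 0, 0.002, 0.035, 0.03, 0, 0, 0, 0, 0.004, 0.075, 0.03, 0, 0, 0, 0, 0.006, 0.115, 0.03, 0, 0, 0, 0.0, 0.008, 0.155, 0.03, 0, 0, 0, 0.02, 0.01, 0.19, 0.03, 0, 0, 0, 0.05, 0.011, 0.212, 0.03, 0, 0, 0, 0.08, 0.011, 0.221, 0.03, 0, 0, 0, 0.12, 0.011, 0.221, 0.03, 0, 0, 0, 0.15, 0.011, 0.221, 0.03, 0, 0, 0, 0.18, 0.011, 0.221, 0.03, 0, 0, 0, 0.18, 0.011, 0.221, 0.03, 0, 0, 0, 0.18, 0.011, 0.221, 0.03])

```text
time_s: 18.43
tcp_pos: [0.3876, -0.1798, 0.0567]
ee_rot: [[-0.006, -0.601, -0.8], [0.0, -0.8, 0.601], [-1.0, 0.003, 0.005]]
wrist_force: [1.1, 0.3, -0.3]
gripper_width: 0.559
```

```bash
python3 - <<'E'
from h import *
inc([.39,-.18,.016],-127)
im=r.capture('top')[:,:,::-1].copy();cv2.imwrite('pics/t16.png',im)
im=r.capture('side')[:,:,::-1].copy();cv2.imwrite('pics/s16.png',im)
E
```

```text
t 18.43 tcp [ 0.3876 -0.1798  0.0567] j [ -2.9  16.3 -39.1   0.  -34.9  56. ] jaw -126.91 F [ 1.1481  0.2975 -0.3289] M [ 0.0307 -0.0764  0.0009] w 48.594416851557334
rot [ 0.0879  0.2807 -0.1985] shift [ 0.0407 -0.0015 -0.0023]
```

View pics/s16.png

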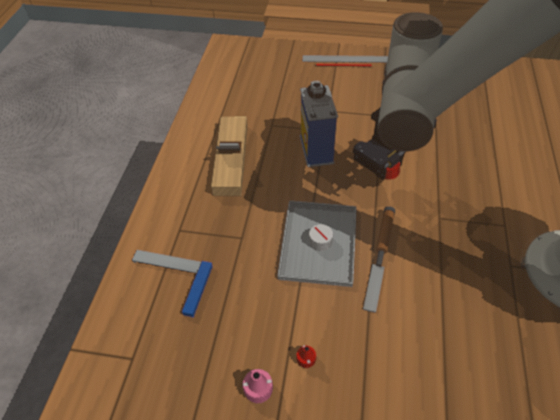

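>>> move_arm(increments=[0, 0, 0, 0.015, 0, 0, 0.03, 0, 0, 0, 0.028, 0, 0, 0.03, 0, 0, 0, 0.034, 0, 0, 0.03, 0, 0, 0, 0.037, 0, 0, 0.03, 0, 0, 0, 0.04, 0, 0, 0.03, 0, 0, 0, 0.041, 0, 0, 0.03, 0, 0, 0, 0.042, 0, 0, 0.03])

```text
time_s: 19.12
tcp_pos: [0.3897, -0.1797, 0.0181]
ee_rot: [[0.001, -0.6, -0.8], [-0.0, -0.8, 0.6], [-1.0, -0.001, -0.001]]
wrist_force: [-5.8, 7.5, 20.2]
gripper_width: 0.555
```

```bash
python3 - <<'E'
from h import *
inc([.39,-.18,.016],-127)
im=r.capture('wrist')[:,:,::-1].copy();cv2.imwrite('pics/w17.png',cv2.resize(im,None,fx=1.4,fy=1.4))
E
```

```text
t 19.12 tcp [ 0.3897 -0.1797  0.0181] j [ -2.9  20.7 -41.3   0.  -27.9  56. ] jaw -126.87 F [-5.7988  7.508  20.152 ] M [1.7865 1.4799 0.0065] w 48.31677692003737
rot [ 0.1301 -0.0602  0.0288] shift [ 0.0021  0.0001 -0.0004]
```

View pics/w17.png

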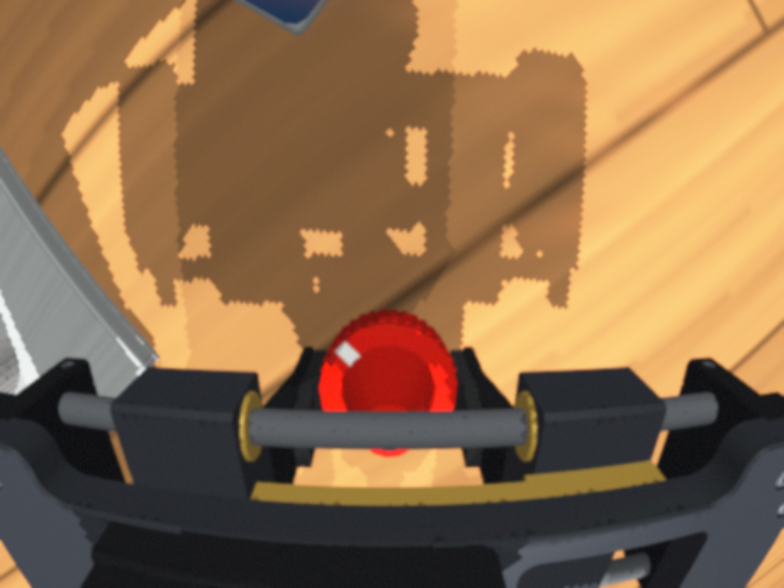

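>>> move_arm(increments=[0, 0, 0, -0.002, 0, 0, 0.035, 0, 0, 0, -0.003, 0, 0, 0.06, 0, 0, 0, -0.002, 0, 0, 0.07, 0, 0, 0, 0, 0, 0, 0.075, 0, 0, 0, 0.0, 0, 0, 0.075])

```text
time_s: 19.58
tcp_pos: [0.3891, -0.1799, 0.0158]
ee_rot: [[-0.0, -0.601, -0.799], [0.0, -0.799, 0.601], [-1.0, 0.0, 0.0]]
wrist_force: [-0.8, -0.3, -0.5]
gripper_width: 0.773
```

```bash
python3 - <<'E'
from h import *
inc([.39,-.18,.014],143)
im=r.capture('wrist')[:,:,::-1].copy();cv2.imwrite('pics/w18.png',cv2.resize(im,None,fx=1.4,fy=1.4))
E
```

```text
t 19.58 tcp [ 0.3891 -0.1799  0.0158] j [ -2.9  21.  -41.4  -0.  -27.6  56. ] jaw -126.93 F [-0.7719 -0.328  -0.4701] M [ 0.0064  0.0391 -0.0215] w 67.29375730854382
rot [90.0725  0.0063 -0.0278] shift [ 0.0018 -0.0005 -0.0008]
```

View pics/w18.png

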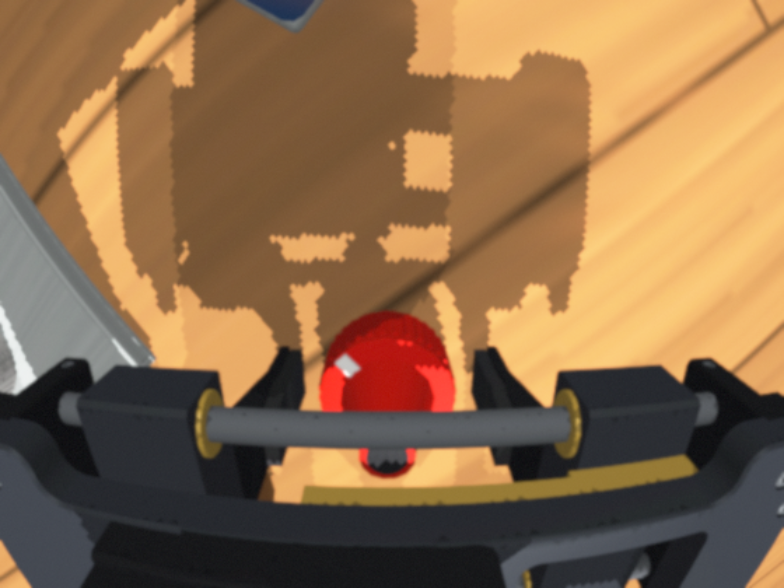

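>>> move_arm(increments=[7, 0, 0, 0.001, 0, 0, 0.072, 14, 0, 0, 0.001, 0, 0, 0.072, 21, 0, 0, 0.001, 0, 0, 0.072, 28, 0, 0, 0.001, 0, 0, 0.072, 35, 0, 0, 0.001, 0, 0, 0.072, 42, 0, 0, 0.001, 0, 0, 0.072, 49, 0, 0, 0.001, 0, 0, 0.072, 56, 0, 0, 0.001, 0, 0, 0.072, 63, 0, 0, 0.001, 0, 0, 0.072, 70, 0, 0, 0.001, 0, 0, 0.072, 77, 0, 0, 0.001, 0, 0, 0.072, 84, 0, 0, 0.001, 0, 0, 0.072])

```text
time_s: 20.63
tcp_pos: [0.3891, -0.1799, 0.0148]
ee_rot: [[-0.001, -0.855, 0.519], [0.0, 0.519, 0.855], [-1.0, 0.001, -0.0]]
wrist_force: [-0.0, -1.1, -0.9]
gripper_width: 0.827
```

>>> move_arm(increments=[6, 0, 0, 0, 0, 0, 0.06, 6, 0, 0, 0, 0, 0, 0.05, 6, 0, 0, 0, 0, 0, 0.03, 6, 0, 0, 0, 0, 0, 0.03, 6, 0, 0, 0, 0, 0, 0.03, 6, 0, 0, 0, 0, 0, 0.03, 6, 0, 0, 0, 0, 0, 0.03])

```text
time_s: 21.22
tcp_pos: [0.3891, -0.1799, 0.015]
ee_rot: [[-0.0, -0.8, 0.6], [0.0, 0.6, 0.8], [-1.0, 0.0, -0.0]]
wrist_force: [-0.9, 0.3, -0.4]
gripper_width: 0.558
```

```bash
python3 - <<'E'
from h import *
inc([.39,-.18,.014],143)
E
```

```text
t 21.22 tcp [ 0.3891 -0.1799  0.015 ] j [ -2.9  21.1 -41.4  -0.  -27.5 -34. ] jaw 143.11 F [-0.897   0.2746 -0.4401] M [ 0.067  -0.0911 -0.025 ] w 48.51121536620332
rot [ 0.1138 -0.0055 -0.0098] shift [ 0.001  -0.0008  0.0004]
```

>>> move_arm(increments=[0, 0, 0, 0, 0, 0, 0.06, 0, 0, 0, 0, 0, 0, 0.07, 0, 0, 0, 0, 0, 0, 0.07, -6, 0, 0, 0, 0, 0, 0.07, -13, 0, 0, 0, 0, 0, 0.07, -20, 0, 0, 0, 0, 0, 0.07, -27, 0, 0, 0, 0, 0, 0.07, -34, 0, 0, 0, 0, 0, 0.07, -41, 0, 0, 0, 0, 0, 0.07, -48, 0, 0, 0, 0, 0, 0.07, -55, 0, 0, 0, 0, 0, 0.07, -62, 0, 0, 0, 0, 0, 0.07])

```text
time_s: 22.22
tcp_pos: [0.3893, -0.1799, 0.0151]
ee_rot: [[0.0, -0.903, -0.43], [-0.0, -0.43, 0.903], [-1.0, -0.0, -0.0]]
wrist_force: [-0.4, 0.6, -0.1]
gripper_width: 0.799
```

>>> move_arm(increments=[-7, 0, 0, 0, 0, 0, 0.07, -14, 0, 0, 0, 0, 0, 0.07, -21, 0, 0, 0, 0, 0, 0.07, -28, 0, 0, 0, 0, 0, 0.07, -28, 0, 0, 0, 0, 0, 0.07, -28, 0, 0, 0, 0, 0, 0.05, -28, 0, 0, 0, 0, 0, 0.03, -28, 0, 0, 0, 0, 0, 0.03, -28, 0, 0, 0, 0, 0, 0.03, -28, 0, 0, 0, 0, 0, 0.03, -28, 0, 0, 0, 0, 0, 0.03])

```text
time_s: 23.13
tcp_pos: [0.3892, -0.1799, 0.015]
ee_rot: [[-0.0, -0.601, -0.799], [-0.0, -0.799, 0.601], [-1.0, 0.0, 0.0]]
wrist_force: [0.8, 0.3, 0.8]
gripper_width: 0.561
```

```bash
python3 - <<'E'
from h import *
inc([.39,-.18,.25],-127)
im=r.capture('wrist')[:,:,::-1].copy();cv2.imwrite('pics/w19.png',cv2.resize(im,None,fx=1.4,fy=1.4))
E
```

```text
t 23.13 tcp [ 0.3892 -0.1799  0.015 ] j [ -2.9  21.1 -41.4   0.  -27.5  56. ] jaw -126.95 F [0.8391 0.3021 0.8465] M [-0.0558  0.0313 -0.0323] w 48.77001517392851
rot [ 0.0475  0.0005 -0.0004] shift [-0.235  -0.0004 -0.0007]
```

View pics/w19.png

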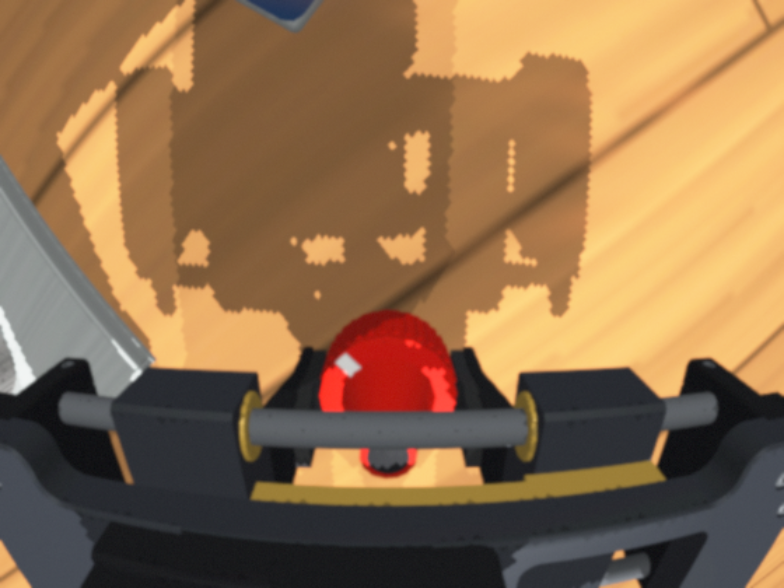

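The spout is upright and centred again, with the tip at (387,462) and the mark at (348,366). I lift it and return to the neck.

>>> move_arm(increments=[0, 0, 0, -0.02, 0, 0, 0.03, 0, 0, 0, -0.06, 0, 0, 0.03, 0, 0, 0, -0.1, 0, 0, 0.03, 0, 0, 0, -0.14, 0, 0, 0.03, 0, 0, 0, -0.18, 0, 0, 0.03, 0, 0, 0, -0.21, -0.001, -0.015, 0.03, 0, 0, 0, -0.22, -0.003, -0.05, 0.03, 0, 0, 0, -0.22, -0.005, -0.09, 0.03, 0, 0, 0, -0.22, -0.007, -0.13, 0.03, 0, 0, 0, -0.22, -0.01, -0.17, 0.03, 0, 0, 0, -0.22, -0.012, -0.2, 0.03, 0, 0, 0, -0.22, -0.0125, -0.218, 0.03])

```text
time_s: 24.18
tcp_pos: [0.573, -0.3024, 0.2332]
ee_rot: [[-0.001, -0.602, -0.799], [0.0, -0.799, 0.602], [-1.0, 0.001, 0.001]]
wrist_force: [0.6, -0.2, -0.6]
gripper_width: 0.56
```

>>> move_arm(increments=[0, 0, 0, 0, 0, 0, 0.03, 0, 0, 0, 0, 0, 0, 0.03, 0, 0, 0, 0, 0, 0, 0.03])

```text
time_s: 24.43
tcp_pos: [0.5702, -0.3004, 0.2344]
ee_rot: [[-0.002, -0.601, -0.799], [0.001, -0.799, 0.601], [-1.0, 0.0, 0.002]]
wrist_force: [-0.7, -0.5, -0.3]
gripper_width: 0.557
```

```bash
python3 - <<'E'
from h import *
inc([.571,-.301,.193],-127)
c=r.calibration('wrist')
M=c['tool_from_camera'];a=np.array([248.6-c['cx'],261.4-c['cy']])/c['fx'];th=np.hypot(*a)
d=M[:3,:3]@np.r_[a/th*np.sin(th),np.cos(th)];o=M[:3,3]
q=o+d*(-.0145-o[0])/d[0];print(q,np.degrees(np.arctan2(q[2],q[1])))
s=r.sense();T,R=s['tcp_pos'],s['ee_rot']
im=r.capture('wrist')[:,:,::-1].copy()
im=cv2.resize(im,None,fx=1.4,fy=1.4)
# predicted seal ring (r~24?, z .16) at neck guess
for x,y,col in((.571,-.301,(0,255,0)),(.568,-.3015,(255,0,0))):
    for rad,z in((.022,.159),(.0,.1745)):
        pts=[wproj([x+rad*np.cos(t),y+rad*np.sin(t),z],T,R)*1.4+.2 for t in np.linspace(0,2*np.pi,60)]
        cv2.polylines(im,[np.int32(pts)],True,col,1)
cv2.imwrite('pics/w20.png',im)
cv2.imwrite('pics/w20c.png',cv2.resize(im[200:480,250:520],None,fx=2,fy=2))
im=r.capture('side')[:,:,::-1].copy();cv2.imwrite('pics/s20.png',cv2.resize(im[40:160,260:400],None,fx=5,fy=5,interpolation=cv2.INTER_CUBIC))
E
```

```text
t 24.43 tcp [ 0.5702 -0.3004  0.2344] j [-13.4  23.9   3.9  -0.  -70.1  66.5] jaw -126.94 F [-0.6939 -0.469  -0.2945] M [ 0.0824 -0.043  -0.0193] w 48.46313896058214
rot [ 0.0631  0.103  -0.0196] shift [ 0.0414 -0.     -0.001 ]
[-0.0145 -0.0141 -0.0125] -138.3251766295364
```

View pics/w20c.png

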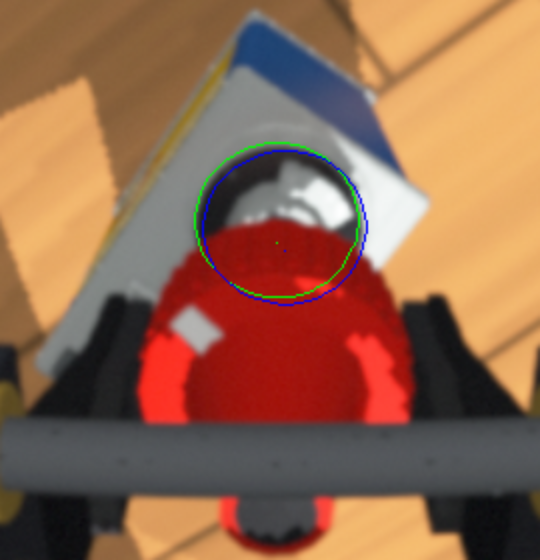

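View pics/s20.png

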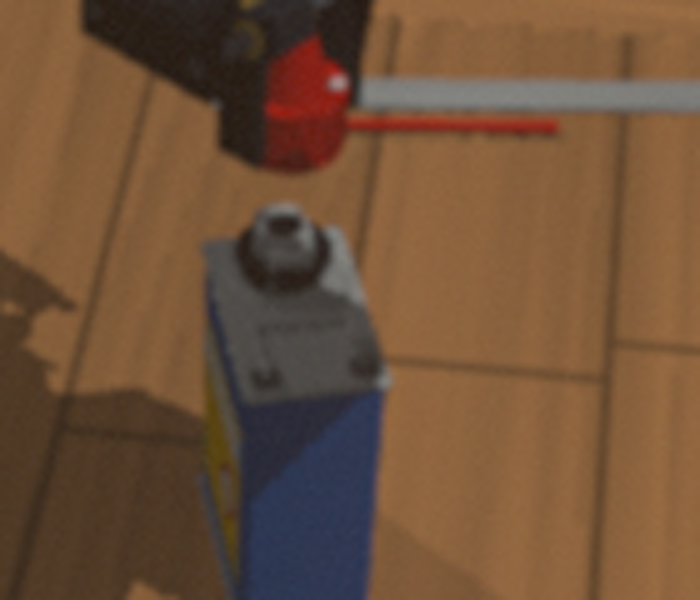

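>>> move_arm(increments=[0, 0, 0, 0.012, 0.0005, -0.0005, 0.03, 0, 0, 0, 0.025, 0.0005, -0.0005, 0.03, 0, 0, 0, 0.035, 0.0005, -0.0005, 0.03, 0, 0, 0, 0.042, 0.0005, -0.0005, 0.03, 0, 0, 0, 0.042, 0.0005, -0.0005, 0.03, 0, 0, 0, 0.045, 0.0005, -0.0005, 0.03, 0, 0, 0, 0.048, 0.0005, -0.0005, 0.03])

```text
time_s: 25.12
tcp_pos: [0.5716, -0.3017, 0.1879]
ee_rot: [[0.002, -0.601, -0.8], [-0.001, -0.8, 0.601], [-1.0, -0.0, -0.002]]
wrist_force: [0.9, 0.9, -1.1]
gripper_width: 0.561
```

```bash
python3 - <<'E'
from h import *
inc([.5705,-.301,.193],-127)
E
```

```text
t 25.12 tcp [ 0.5716 -0.3017  0.1879] j [-13.5  25.8   0.1   0.  -64.2  66.6] jaw -126.91 F [ 0.8899  0.9169 -1.0941] M [0.042  0.0201 0.0269] w 48.80692551711267
rot [ 0.0904 -0.1094  0.0219] shift [-0.0051  0.0001  0.0013]
```

>>> move_arm(increments=[0, 0, 0, 0, 0, 0.001, 0.03, 0, 0, 0, 0.002, 0, 0.001, 0.03, 0, 0, 0, 0.004, 0, 0.001, 0.03, 0, 0, 0, 0.006, 0, 0.001, 0.03, 0, 0, 0, 0.006, 0, 0.001, 0.03])

```text
time_s: 25.53
tcp_pos: [0.5701, -0.3009, 0.1806]
ee_rot: [[-0.001, -0.601, -0.799], [0.0, -0.799, 0.601], [-1.0, 0.0, 0.001]]
wrist_force: [0.2, 0.6, -0.5]
gripper_width: 0.56
```

```bash
python3 - <<'E'
from h import *
inc([.5705,-.301,.193],-127)
im=r.capture('wrist')[:,:,::-1].copy();cv2.imwrite('pics/w21.png',cv2.resize(im,None,fx=1.4,fy=1.4))
E
```

```text
t 25.53 tcp [ 0.5701 -0.3009  0.1806] j [-13.5  26.   -0.6  -0.  -63.4  66.5] jaw -126.93 F [ 0.2283  0.6416 -0.5052] M [ 0.013  -0.0156  0.0294] w 48.71070077633577
rot [ 0.0722  0.039  -0.0084] shift [-0.0124 -0.0001 -0.0004]
```

View pics/w21.png

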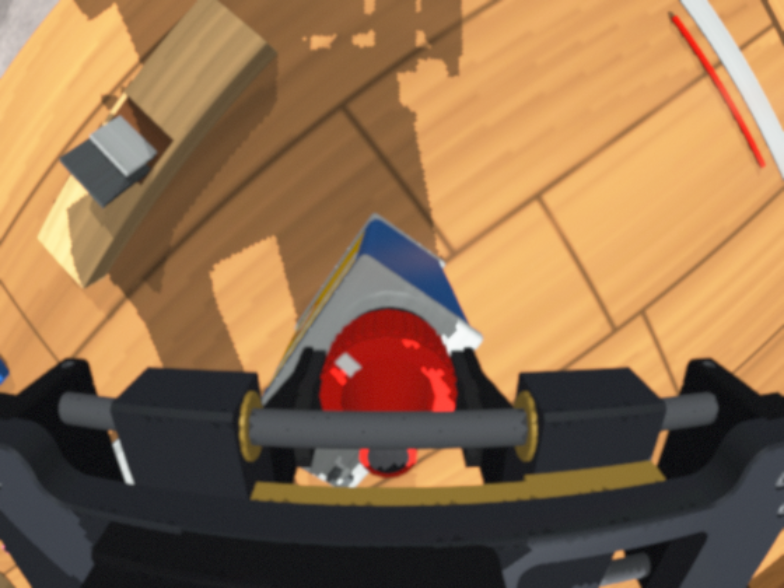

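It is over the neck with no force and no tilt, already lower than where it jammed before. Now I press down onto the seal.

>>> move_arm(increments=[0, 0, 0, 0.002, 0, 0, 0.03, 0, 0, 0, 0.004, 0, 0, 0.03, 0, 0, 0, 0.006, 0, 0, 0.03, 0, 0, 0, 0.008, 0, 0, 0.03, 0, 0, 0, 0.01, 0, 0, 0.03, 0, 0, 0, 0.012, 0, 0, 0.03, 0, 0, 0, 0.012, 0, 0, 0.03])

```text
time_s: 26.17
tcp_pos: [0.5708, -0.3012, 0.1717]
ee_rot: [[0.002, -0.6, -0.8], [-0.002, -0.8, 0.6], [-1.0, 0.0, -0.003]]
wrist_force: [-2.6, 3.0, 11.5]
gripper_width: 0.56
```

```bash
python3 - <<'E'
from h import *
inc([.5705,-.301,.168],-127)
im=r.capture('wrist')[:,:,::-1].copy();cv2.imwrite('pics/w22.png',cv2.resize(im,None,fx=1.4,fy=1.4))
E
```

```text
t 26.17 tcp [ 0.5708 -0.3012  0.1717] j [-13.5  26.4  -1.4   0.1 -62.1  66.5] jaw -126.87 F [-2.5654  2.9656 11.5152] M [ 0.7738  0.8173 -0.0761] w 48.7436575072166
rot [ 0.1301 -0.1455 -0.0192] shift [ 0.0037 -0.      0.0004]
```

View pics/w22.png

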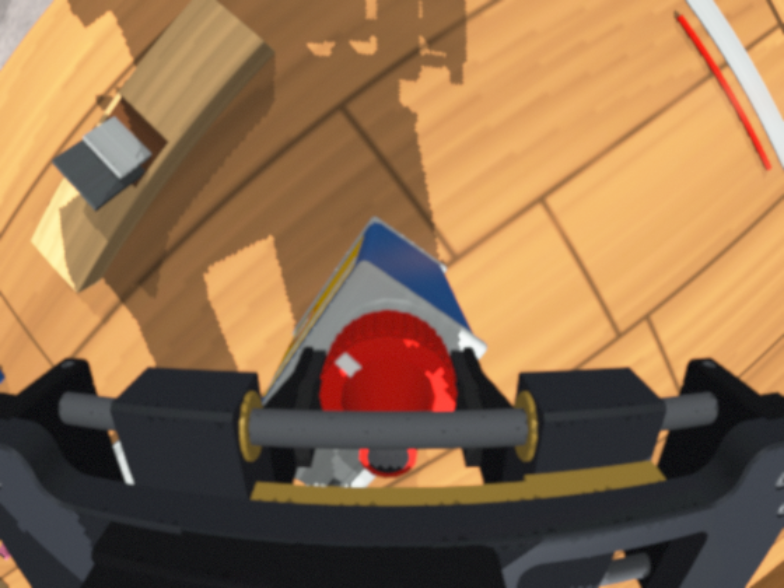

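>>> move_arm(increments=[0, 0, 0, 0.0015, 0, 0, 0.03, 0, 0, 0, 0.003, 0, 0, 0.03, 0, 0, 0, 0.0045, 0, 0, 0.03, 0, 0, 0, 0.006, 0, 0, 0.03, 0, 0, 0, 0.006, 0, 0, 0.03])

```text
time_s: 26.63
tcp_pos: [0.5712, -0.3018, 0.1683]
ee_rot: [[0.004, -0.599, -0.8], [-0.004, -0.8, 0.599], [-1.0, 0.001, -0.005]]
wrist_force: [-4.1, 2.7, 18.3]
gripper_width: 0.556
```

```bash
python3 - <<'E'
from h import *
inc([.5705,-.301,.168],-127)
E
```

```text
t 26.63 tcp [ 0.5712 -0.3018  0.1683] j [-13.5  26.6  -1.7   0.2 -61.5  66.5] jaw -126.83 F [-4.1393  2.6932 18.2877] M [ 1.0469  1.448  -0.085 ] w 48.34933920648296
rot [ 0.1666 -0.3015 -0.0341] shift [ 0.0003 -0.0002  0.001 ]
```

Force is 18 N at about 4.7 mm down. I turn clockwise, checking at 60°.

>>> move_arm(increments=[4, 0, 0, 0.0005, 0, 0, 0.03, 10, 0, 0, 0.0005, 0, 0, 0.03, 16, 0, 0, 0.0005, 0, 0, 0.03, 22, 0, 0, 0.0005, 0, 0, 0.03, 28, 0, 0, 0.0005, 0, 0, 0.03, 34, 0, 0, 0.0005, 0, 0, 0.03, 40, 0, 0, 0.0005, 0, 0, 0.03, 46, 0, 0, 0.0005, 0, 0, 0.03, 52, 0, 0, 0.0005, 0, 0, 0.03, 58, 0, 0, 0.0005, 0, 0, 0.03, 60, 0, 0, 0.0005, 0, 0, 0.03])

```text
time_s: 27.55
tcp_pos: [0.5719, -0.303, 0.1686]
ee_rot: [[0.006, -0.993, 0.122], [-0.006, 0.122, 0.993], [-1.0, -0.007, -0.005]]
wrist_force: [-2.7, -0.5, 17.9]
gripper_width: 0.558
```

```bash
python3 - <<'E'
from h import *
inc([.5705,-.301,.168],-127)
im=r.capture('wrist')[:,:,::-1].copy();cv2.imwrite('pics/w23.png',cv2.resize(im,None,fx=1.4,fy=1.4))
E
```

```text
t 27.55 tcp [ 0.5719 -0.303   0.1686] j [-13.5  26.6  -1.7   0.3 -61.4   6.4] jaw 172.99 F [-2.7438 -0.5249 17.8872] M [0.1566 1.2345 0.2633] w 48.576530937284
rot [-60.0108  -0.4682   0.1891] shift [0.0006 0.0016 0.0018]
```

View pics/w23.png

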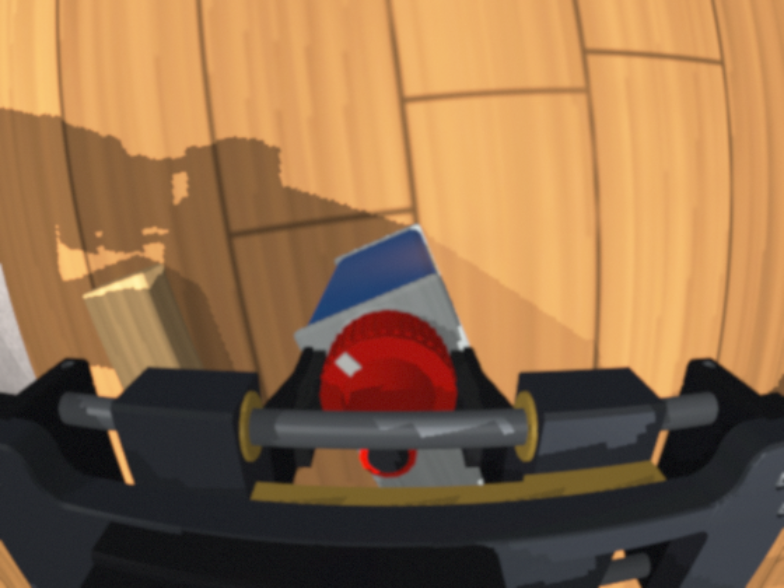

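>>> move_arm(increments=[4, 0, 0, 0, 0, 0, 0.03, 8, 0, 0, 0, 0, 0, 0.03, 12, 0, 0, 0, 0, 0, 0.03, 16, 0, 0, 0, 0, 0, 0.03, 20, 0, 0, 0, 0, 0, 0.03, 20, 0, 0, 0, 0, 0, 0.03])

```text
time_s: 28.1
tcp_pos: [0.572, -0.3028, 0.1686]
ee_rot: [[0.006, -0.892, 0.453], [-0.006, 0.453, 0.892], [-1.0, -0.008, -0.002]]
wrist_force: [-4.7, -0.1, 17.4]
gripper_width: 0.561
```

```bash
python3 - <<'E'
from h import *
inc([.5705,-.301,.168],-127)
im=r.capture('wrist')[:,:,::-1].copy();cv2.imwrite('pics/w24.png',cv2.resize(im,None,fx=1.4,fy=1.4))
E
```

```text
t 28.1 tcp [ 0.572  -0.3028  0.1686] j [-13.5  26.6  -1.7   0.3 -61.3 -13.6] jaw 153.07 F [-4.6945 -0.0995 17.4336] M [0.3366 1.0306 0.086 ] w 48.84636635872906
rot [-79.9255  -0.4385   0.3021] shift [0.0005 0.0022 0.0009]
```

View pics/w24.png

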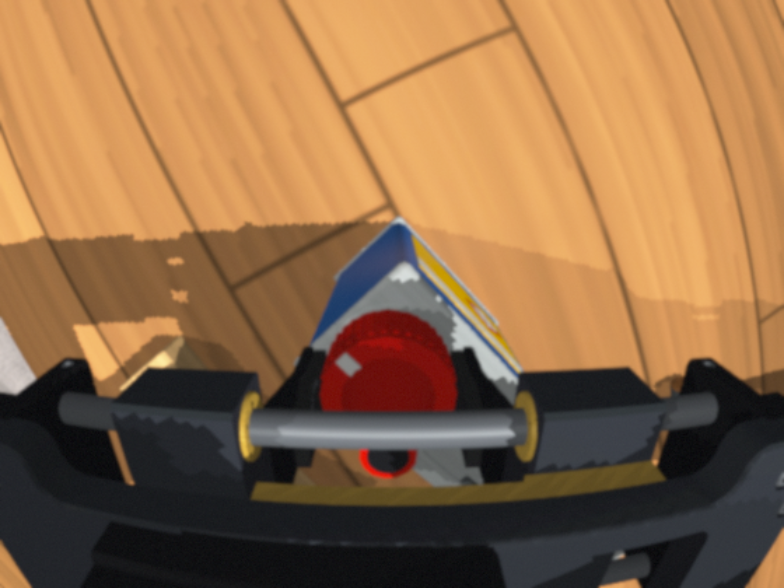

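>>> move_arm(increments=[1, 0, 0, 0, 0, 0, 0.03, 2, 0, 0, 0, 0, 0, 0.03, 3, 0, 0, 0, 0, 0, 0.03, 3, 0, 0, 0, 0, 0, 0.03])

```text
time_s: 28.48
tcp_pos: [0.5716, -0.3029, 0.1685]
ee_rot: [[0.005, -0.868, 0.497], [-0.006, 0.497, 0.868], [-1.0, -0.007, -0.002]]
wrist_force: [-4.1, -0.1, 17.7]
gripper_width: 0.556
```

```bash
python3 - <<'E'
from h import *
inc([.5705,-.301,.168],-127)
E
```

```text
t 28.48 tcp [ 0.5716 -0.3029  0.1685] j [-13.5  26.6  -1.7   0.3 -61.4 -16.4] jaw 150.19 F [-4.0676 -0.0732 17.7495] M [0.2761 1.2866 0.1755] w 48.39945976204206
rot [-82.8147  -0.4178   0.253 ] shift [0.0005 0.0019 0.0011]
```

>>> move_arm(increments=[1, 0, 0, 0, 0, 0, 0.03, 2, 0, 0, 0, 0, 0, 0.03, 3, 0, 0, 0, 0, 0, 0.03, 3, 0, 0, 0, 0, 0, 0.03])

```text
time_s: 28.82
tcp_pos: [0.5711, -0.3028, 0.1685]
ee_rot: [[0.004, -0.841, 0.541], [-0.006, 0.541, 0.841], [-1.0, -0.007, -0.002]]
wrist_force: [-5.8, 0.0, 18.2]
gripper_width: 0.555
```

```bash
python3 - <<'E'
from h import *
inc([.5705,-.301,.168],-127)
im=r.capture('side')[:,:,::-1].copy();cv2.imwrite('pics/s25.png',cv2.resize(im[40:160,260:400],None,fx=5,fy=5,interpolation=cv2.INTER_CUBIC))
im=r.capture('top')[:,:,::-1].copy();cv2.imwrite('pics/t25.png',cv2.resize(im[180:260,350:456],None,fx=7,fy=7,interpolation=cv2.INTER_CUBIC))
im=r.capture('wrist')[:,:,::-1].copy();cv2.imwrite('pics/w25.png',cv2.resize(im,None,fx=1.4,fy=1.4))
E
```

```text
t 28.82 tcp [ 0.5711 -0.3028  0.1685] j [-13.5  26.6  -1.7   0.3 -61.4 -19.4] jaw 147.22 F [-5.7836  0.0356 18.1626] M [0.3524 1.511  0.3672] w 48.26909220455557
rot [-85.7839  -0.3902   0.2015] shift [0.0005 0.0015 0.0012]
```

View pics/s25.png

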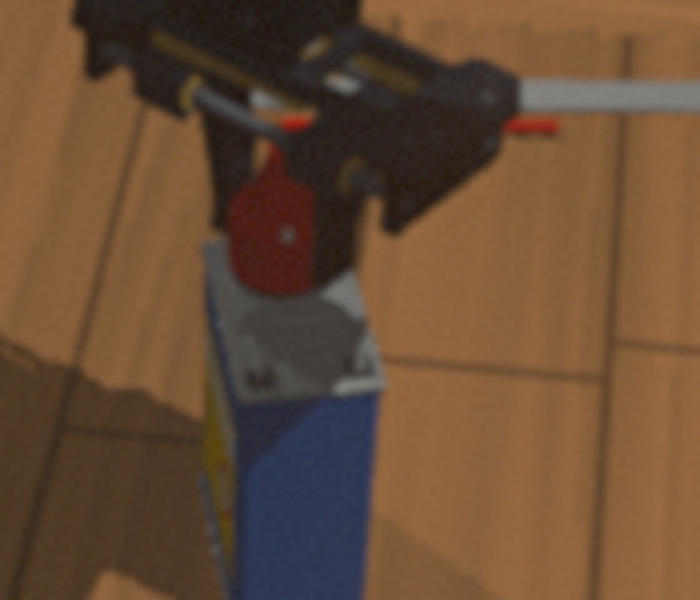

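View pics/w25.png

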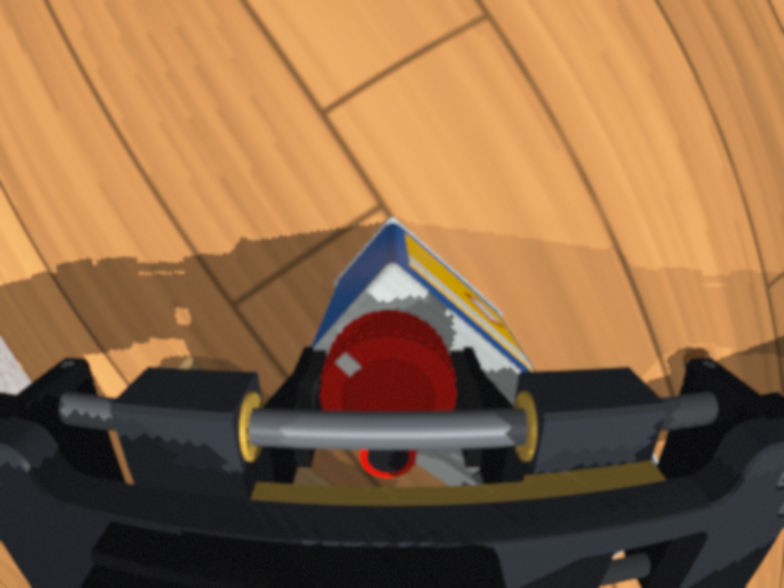

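The vertical moment is rising (0.09, 0.18, 0.37 N m), so it's at or near the stop. I back off 3° and let the spout rise into its lock, keeping the grip.

>>> move_arm(increments=[-1, 0, 0, 0, 0, 0, 0.03, -2, 0, 0, 0, 0, 0, 0.03, -3, 0, 0, -0.001, 0, 0, 0.03, -3, 0, 0, -0.003, 0, 0, 0.03, -3, 0, 0, -0.005, 0, 0, 0.03, -3, 0, 0, -0.006, 0, 0, 0.03, -3, 0, 0, -0.007, 0, 0, 0.03, -3, 0, 0, -0.008, 0, 0, 0.03, -3, 0, 0, -0.008, 0, 0, 0.03, -3, 0, 0, -0.008, 0, 0, 0.03])

```text
time_s: 29.8
tcp_pos: [0.5712, -0.3027, 0.1731]
ee_rot: [[0.003, -0.867, 0.498], [-0.004, 0.498, 0.867], [-1.0, -0.005, -0.002]]
wrist_force: [-0.8, -3.5, 8.0]
gripper_width: 0.56
```

```bash
python3 - <<'E'
from h import *
inc([.5705,-.301,.168],-127)
E
```

```text
t 29.8 tcp [ 0.5712 -0.3027  0.1731] j [-13.5  26.4  -1.3   0.2 -62.1 -16.5] jaw 150.11 F [-0.7652 -3.4903  8.005 ] M [-0.8514  0.3545 -0.0315] w 48.69961466217802
rot [-82.8927  -0.2774   0.1571] shift [0.005  0.0015 0.0011]
```

>>> move_arm(increments=[0, 0, 0, -0.001, 0, 0, 0.03, 0, 0, 0, -0.002, 0, 0, 0.03, 0, 0, 0, -0.003, 0, 0, 0.03, 0, 0, 0, -0.004, 0, 0, 0.03, 0, 0, 0, -0.004, 0, 0, 0.03])

```text
time_s: 30.22
tcp_pos: [0.5706, -0.3009, 0.174]
ee_rot: [[0.0, -0.867, 0.499], [0.0, 0.499, 0.867], [-1.0, -0.0, 0.0]]
wrist_force: [1.5, -2.1, -0.1]
gripper_width: 0.559
```

```bash
python3 - <<'E'
from h import *
inc([.5705,-.301,.168],-127)
E
```

```text
t 30.22 tcp [ 0.5706 -0.3009  0.174 ] j [-13.5  26.3  -1.1  -0.  -62.5 -16.5] jaw 150.07 F [ 1.4824 -2.1364 -0.1056] M [-1.007  -0.6748 -0.0265] w 48.63178161512556
rot [-82.9268  -0.0003   0.0274] shift [ 0.006   0.0001 -0.0001]
```

With the command up 4 mm the spout rose only 0.9 mm and the force fell to 0, so the lugs hold it. I open and withdraw.

>>> move_arm(increments=[0, 0, 0, 0, 0, 0, 0.055, 0, 0, 0, 0, 0, 0, 0.065, 0, 0, 0, 0, 0, 0, 0.075, 0, 0, 0, 0, 0, 0, 0.08, 0, 0, 0, 0, 0, 0, 0.08, 0, 0, 0, -0.02, 0, 0, 0.08, 0, 0, 0, -0.05, 0, 0, 0.08, 0, 0, 0, -0.08, 0, 0, 0.08, 0, 0, 0, -0.11, 0, 0, 0.08, 0, 0, 0, -0.11, 0, 0, 0.08])

```text
time_s: 31.05
tcp_pos: [0.5726, -0.3022, 0.2924]
ee_rot: [[0.012, -0.867, 0.498], [-0.006, 0.498, 0.867], [-1.0, -0.013, 0.001]]
wrist_force: [0.3, 0.4, 1.9]
gripper_width: 0.92
```

>>> move_arm(increments=[0, 0, 0, 0, -0.02, -0.02, 0.08, 0, 0, 0, 0, -0.05, -0.06, 0.08, 0, 0, 0, 0, -0.08, -0.09, 0.08, 0, 0, 0, 0, -0.08, -0.09, 0.08])

```text
time_s: 31.38
tcp_pos: [0.5946, -0.4232, 0.2823]
ee_rot: [[-0.002, -0.865, 0.502], [0.0, 0.502, 0.865], [-1.0, 0.002, -0.001]]
wrist_force: [0.1, 0.7, -1.6]
gripper_width: 0.921
```

```bash
python3 - <<'E'
from h import *
inc([.5705,-.301,.168],-127)
for n in('side','top','wrist'):
    im=r.capture(n)[:,:,::-1].copy();cv2.imwrite(f'pics/{n}_f.png',im)
crop('pics/top_f.png','pics/t_f.png',360,190,80,60,10)
crop('pics/side_f.png','pics/s_f.png',280,60,80,110,5)
E
```

```text
t 31.38 tcp [ 0.5946 -0.4232  0.2823] j [-22.8  31.5  23.1   0.  -81.7  -7.4] jaw 149.87 F [ 0.1417  0.6891 -1.6026] M [ 0.1425 -0.1307  0.0035] w 80.16028904497048
rot [-83.1331   0.029   -0.1107] shift [0.1143 0.082  0.0937]
```

View pics/t_f.png

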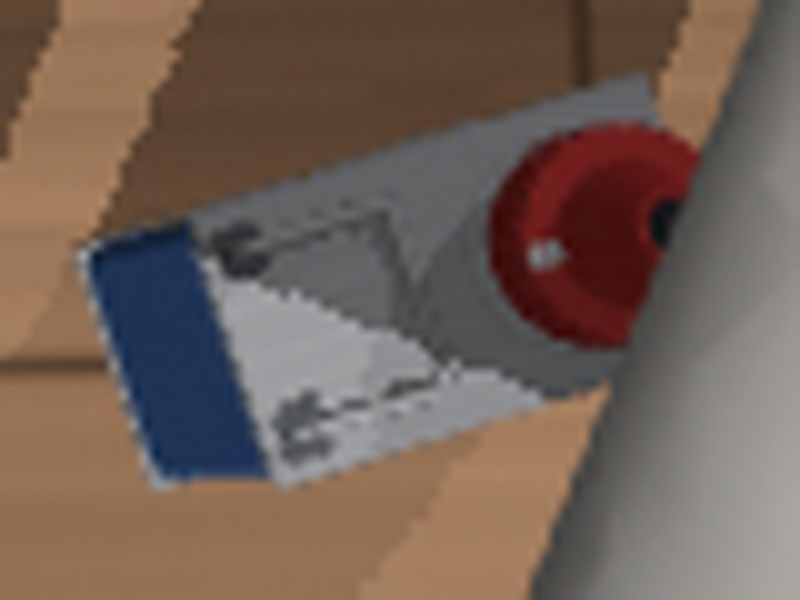

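View pics/s_f.png

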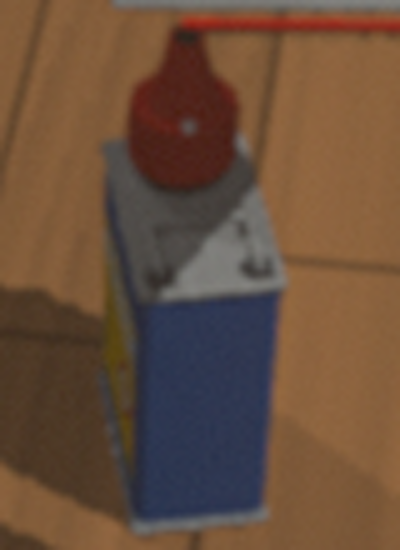

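View pics/side_f.png

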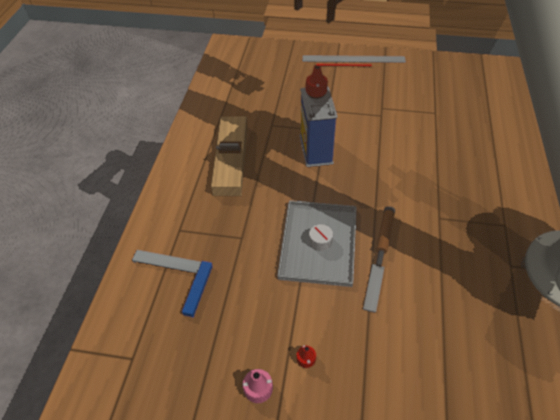

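View pics/wrist_f.png

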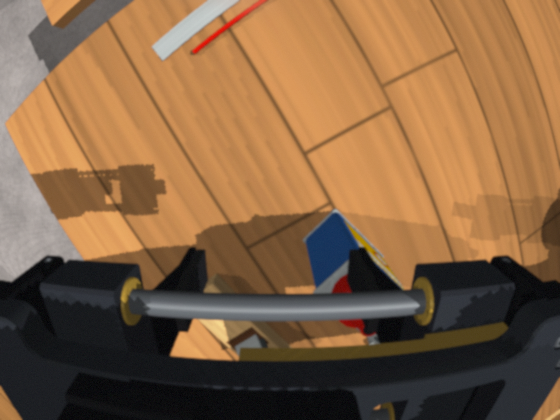

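>>> move_arm(increments=[0, 0, 0, -0.04, 0, 0, 0.08, 0, 0, 0, -0.06, 0.442, 0.264, 0.08, 0, 0, 0, -0.06, 0.442, 0.264, 0.08, 0, 0, 0, -0.06, 0.442, 0.264, 0.08, 0, 0, 0, -0.06, 0.442, 0.264, 0.08, 0, 0, 0, -0.06, 0.442, 0.264, 0.08, 0, 0, 0, -0.06, 0.442, 0.264, 0.08, 0, 0, 0, -0.06, 0.442, 0.264, 0.08, 0, 0, 0, -0.06, 0.442, 0.264, 0.08, 0, 0, 0, -0.06, 0.442, 0.264, 0.08, 0, 0, 0, -0.06, 0.442, 0.264, 0.08, 0, 0, 0, -0.06, 0.442, 0.264, 0.08])

```text
time_s: 32.53
tcp_pos: [0.3685, -0.0177, 0.3426]
ee_rot: [[0.001, -0.867, 0.498], [0.001, 0.498, 0.867], [-1.0, -0.001, 0.002]]
wrist_force: [0.5, 0.8, 0.5]
gripper_width: 0.916
```

>>> move_arm(increments=[0, 0, 0, 0, 0, 0, 0.08, 0, 0, 0, 0, 0, 0, 0.08])

```text
time_s: 32.7
tcp_pos: [0.3694, -0.0169, 0.3432]
ee_rot: [[0.003, -0.871, 0.492], [0.002, 0.492, 0.871], [-1.0, -0.002, 0.003]]
wrist_force: [0.4, -0.4, -0.7]
gripper_width: 0.919
```

```bash
python3 - <<'E'
from h import *
for n in('side','top'):
    im=r.capture(n)[:,:,::-1].copy();cv2.imwrite(f'pics/{n}_g.png',im)
crop('pics/top_g.png','pics/t_g.png',360,190,80,60,10)
E
```

```text
(no output)
```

View pics/t_g.png

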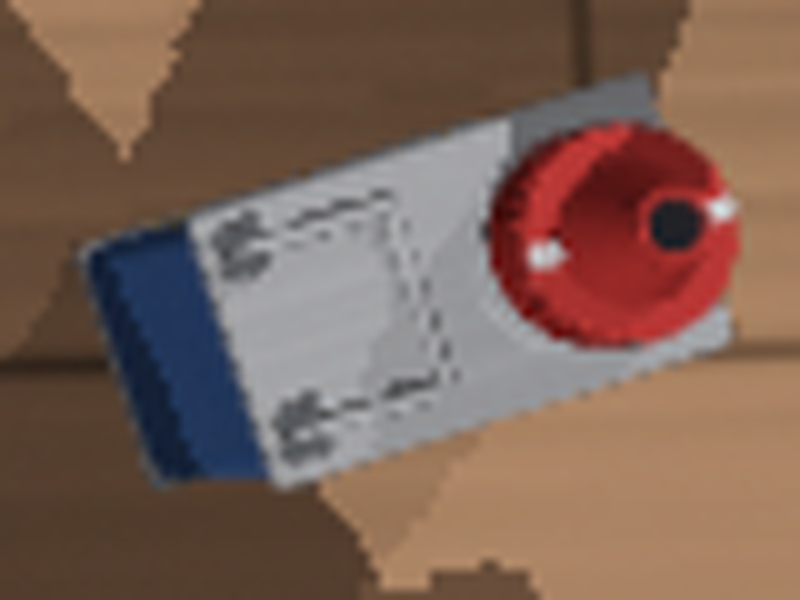

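View pics/top_g.png

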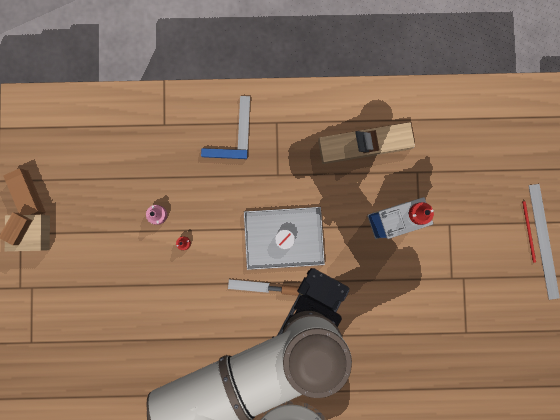

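```bash
python3 - <<'E'
from h import *
T=lambda x,y:(360+x/10-.45,190+y/10-.45)
S=lambda x,y:(280+x/5-.4,60+y/5-.4)
def ang(a,b,z):
    p=onz('top',*T(*a),z);q=onz('top',*T(*b),z);d=q-p;return np.degrees(np.arctan2(d[1],d[0])),np.linalg.norm(d),(p+q)/2
print(ang((547,256),(722,208),.187));print(ang((190,215),(640,75),.15)[0],ang((285,488),(735,342),.15)[0])
P=[]
for n in('top','side'):
    K,R,t,_=cam(n);P.append(K@np.c_[R,t])
X=cv2.triangulatePoints(P[0],P[1],np.array(T(676,225)),np.array(S(188,37))).ravel();print('tip',X[:3]/X[3], onz('top',285.5,239.5,.03))
print(onz('top',*T(676,225),.22),onz('side',*S(188,37),.22))
r.finish_job()
E
```

```text
(np.float64(-75.97079783325673), np.float64(0.04085631067037337), array([ 0.5681, -0.3035,  0.187 ]))
-74.00949244982412 -73.39501901201531
tip [ 0.5693 -0.3024  0.2208] [0.5148 0.0023 0.03  ]
[ 0.5679 -0.3027  0.22  ] [ 0.5707 -0.3035  0.22  ]
the job is handed in; nothing more can be done
```

The tin is ready for pouring and the job is handed in, at about 33 s of the 72 s allowed. The hand-in reports no verdict.

**What I did**
- **Cap:** I pressed it down with about 17 N, turned it 88° anticlockwise, lifted it off and laid it flat in the tray.
- **Spout, first try:** It met the neck off-centre and tilted in the jaws. I set it flat on free bench, re-centred it with two crossed grips and tried again.
- **Spout, second try:** It went on without force. I pressed it down with 18 N, turned it clockwise until the turning resistance rose (86°), backed off 3° and let it rise.

**Last checks**
- **Lock:** Pulling up lightly, the spout rose only 0.9 mm of a commanded 4 mm, so the lugs hold it.
- **Height:** The two cameras put the spout's tip at 0.2208 m; 0.220 m is expected when locked.
- **Angle:** The spout's marks lie at -76° against about -73.7° for the tin, which is about 2° off, with 11° allowed.
- **Position:** The marks' midpoint lies about 2 mm from my earlier neck estimate (0.567, -0.3015). The top and side cameras differ by about 3 mm on the tip, so this check is only that good; the limit is 4 mm.
- **Rest of the scene:** The cap lies in the tray near its centre and the tin stands upright. The plane, chisel and square show no visible shift in the last pictures. I checked that by eye, not by measurement. The robot is clear of everything.

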